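# Hook the lens retaining ring out of a bench magnifier

## Robot

A 6-joint arm with a two-finger parallel gripper is mounted at the origin on the work surface. World frame = base frame: x ahead of the robot, y to its left, z up, the work surface at z = 0. Lengths are in mm, angles in rad, forces in N, time in s.
With the tool pointing down it reaches from about 350 to 775 mm from the base axis. Payload 7.3 kg.
Tool frame: the origin (TCP) lies between the finger pads; the fingertips stand tcp_to_tips ahead of it and the grasp point (between the pads) lies 5 mm behind it (tcp_to_tips is the distance from the TCP to the fingertips, in mm); z points along the fingers, x is the direction in which the jaws open and shut, and the axes are right-handed (so a half turn about z gives the same grasp; the last joint's range is limited). The gripper opens to 92 mm and grips with 3 to 60 N. Pads are 19 mm wide; open, the fingers measure 130 mm over their backs; the gripper's body (75 mm by 190 mm) begins 47 mm behind the grasp point.
Start: joints at [-1.296, 0.342, 1.524, -0, 1.275, -0.146], TCP at [214.481, -479.209, 240.741] pointing down, gripper open.
Joint ranges: [-2.53, 2.53], [-0.77, 2.02], [0.04, 2.7], [-1, 4.14], [0.28, 2.66], [-3.11, 3.11]. Speed limits (rad/s): [2.57, 2.57, 3.14, 3.14, 3.14, 3.14].

## Interface

Orientations are given as [roll, pitch, yaw] about the fixed x, y, z axes, in that order (R = Rz(yaw) Ry(pitch) Rx(roll)).
In Python, from plant import * gives the robot as it stands.
- The arm moves only by the tool drive_tool, never from a script. Its argument "deltas" is a list of rows, each an object of numbers: "hand": the gripper's target within -1 to 1 (shut at 1, half-way at 0, fully open at -1); "tx", "ty", "tz": the shift along the tool's x, y, z each as a share of 4 cm, from -1 to 1; "wx", "wy", "wz": the turn, a rotation vector about the tool's x, y, z each as a share of 5 degrees, from -1 to 1. In form: [{"hand": .., "tx": .., "ty": .., "tz": .., "wx": .., "wy": .., "wz": ..}, ...]. A call has 1 to 20 rows; each row shifts and turns the commanded pose from where the row before left it, along the tool's axes as they then stand; what a row does not reach is not made up. A row lasts 1/12 s, in which the tool goes at most 41.7 mm and 7.16 degrees, less where a joint would pass 70% of its speed; a pose out of reach is approached as far as the arm can. A call with a number of a shift or a turn outside -1 to 1 is refused whole. A call with a gripper value outside its range is refused whole. The fingers move at their own pace and stop on an object; the grip force is fixed at half the most. Time passes only in rows, so rows that do not move let the fingers close. It gives the time, the measured TCP pose, the force and the opening at its end, in the units of the state.
- get_obs(): the state, without advancing time (a new reading comes with each control period).
- capture(name): name is "scene" or "top" or "wrist"; returns the picture (480x640x3 uint8, red, green, blue); there is no depth.
- camera_model(name): a dict with "fx", "fy", "cx", "cy" (pixels), "D" ([k1, k2, p1, p2, k3] as OpenCV has them; the pictures are not rectified), "rvec" (rotation vector, rad) and "tvec" (3), from world to camera coordinates, as OpenCV has them. Camera axes: x right, y down, z forward; pixel columns grow to the right and rows downward; lengths in mm; the calibration is good to about 2 mm. A picture is of the moment at which its call begins: read the wrist's pose just before it. camera_model takes no time and is no camera call; for the wrist camera it gives the pose at the moment of the call.
- close_job(): hands the job in, once; it reports no verdict.
The state is a dict: "time": time; "joint_positions": joint angles; "dq": joint speeds; "tau": joint torques, N m; "tool_pos": TCP position; "tcp_rot": TCP orientation; "contact_force": force on the tool from outside, world axes, zero at the start; "moment": the same for the moment, N m; "grip_width": finger opening in mm.
Only numpy, scipy, OpenCV 4.12 (cv2) and the standard library are available. Lean on these libraries where they do the work, as an engineer would, in place of code of your own. Each camera call takes 0.05 s, during which the arm holds its last target.

## Task

The lens of this bench magnifier has to come out for replacement. Take the hook pick from the stand, get its hook under the bent end of the split retaining ring and lift the ring out of its groove, without pressing the hook on the glass and without letting the ring fly off or drop. Lay the ring flat on the bench or mat beside the magnifier and hang the pick back in its slot, leaving the other tools and parts where they are.

Things in the scene. Friction and masses are not known exactly. Their poses are not given: they have to be found in the camera images.
- magnifier: Round white magnifier, 164 mm across, 41 mm high, lying on the mat, held fast by a short arm to a heavy foot (132 mm across, 50 mm high, 225 mm along the head's +x). Origin: centre of the head's underside, 3 mm above the bench; z up. Bore open at the top, 132 mm across at its lip; a black sleeve 7 mm wide lines it from the glass up to 30 mm; on it lies the ring, in a 1.5 mm groove below the lip.
- lens: Clear round glass in the bore, 135 mm across, 5 mm thick, flat; origin at the centre of its underside; its upper face is 8 mm above the magnifier's underside.
- notch (a point): Middle of the notch on the magnifier's -x side, on the circle of the ring's wire (65.4 mm from the head's centre, 32 mm above its underside). The notch, 36 degrees wide (41 mm at the ring), is cut through wall, lip and sleeve from the outside to the bore, open at the top; its floor is 6 mm above the underside. It turns with the magnifier.
- ring: Split retaining ring of round spring-steel wire 4.5 mm thick, 135 mm outside diameter, 50 g. Origin: centre of the ring (not on the wire); in the groove its axes are parallel to the magnifier's. One end is bent straight outward for 14 mm and lies in the notch; from there the wire runs anticlockwise, seen from above, to the plain end, hidden in the groove 22 degrees short of the bent end.
- ring_bent_end (a point): Wire centre at the corner where the ring's end bends outward, 11 mm to the magnifier's +y side of the notch's middle. From here the wire crosses the notch freely, 22 mm clear above the glass.
- ring_lift (a point): Wire centre 15 mm from the bent end, near the middle of the notch: place for the hook. Seated, it is 32 mm above the magnifier's underside. The wire is springy: pulled straight up here it slips past the lip bit by bit (about 10 N), moving up to 10 mm inward along the hook, then by 50 mm of lift comes free all round, tips and hangs from the hook, its lowest point 135 mm below.
- ring_quarter (a point): Wire centre a quarter way round from the bent end.
- ring_half (a point): Wire centre half way round.
- ring_three_quarter (a point): Wire centre three quarters round.
- ring_plain_end (a point): Wire centre at the ring's plain end.
- hook_pick: Hook pick, 80 g, hanging upright: square black handle 22 x 22 mm, its top 72 mm above the origin, sides square to x and y; steel collar 34 mm across, 5 mm thick; below it a straight steel shank 5.4 mm thick, 70 mm down, turning at a right angle into a hook 29 mm long (plus its rounded end) along the body's +x. Origin: centre of the collar's underside, z up.
- hook_bend (a point): On the hook's centre line, 10 mm out from the shank along the pick's +x and 70 mm below its origin: a caught wire should lie across it about here. The hook is 5.4 mm thick; its last 7 mm rise by 5 mm, so that a hanging wire stays on; tilted by 35 degrees or so, tip downward, it draws out from under a wire lying on the bench.
- hook_grip (a point): Middle of the pick's handle for gripping, on its axis, 42 mm above its origin.
- straight_pick: Another pick in the stand: straight shank, round waisted handle 20 mm across. Origin and heights as on the hook pick. To be left alone.
- bent_pick: Another pick in the stand: shank end bent at about 35 degrees, the same round handle. Origin and heights as on the hook pick. To be left alone.
- stand: Fixed steel stand, 200 mm along its y, 54 mm along x: a plate, top 95 mm above the bench, on two end plates. Three slots 14 mm wide at y = -60, 0, +60 mm run from 9 mm behind (-x of) its middle to the open +x edge. Picks hang by their collars at the stand's x = 0, hook under the slot towards +x: lift and lower them straight. Origin on the bench, z up. Which pick is where varies.
- mat: Fixed blue work mat, 520 x 580 mm, 3 mm thick; origin: centre of its underside. The bench top is at z = 0.
- screwdriver: Screwdriver lying on the bench, 190 mm long; origin at its middle. To be left alone.
- hard_drive: Hard disk drive, 147 x 102 x 24 mm, lying on the mat; origin: centre of its underside. To be left alone.
Things that resemble listed ones, but are neither listed nor needed, are in the scene too. Leave any pink or purple look-alike of the hook_pick alone.

How it is judged (in metres and radians):
On the way:
1. the bent end of the ring has been lifted out of the notch, above the magnifier's rim, by the hook pick, no finger touching the ring (z of ring_bent_end in the frame of magnifier above 0.05 m and contact force between hook_pick and ring above 0.1 N and contact force between the fingers and ring below 0.1 N), for 0.1 s.
At the end, for the whole second after the job is handed in: The ring is out of the magnifier and lies flat on the bench or mat, all of its wire less than 12 mm above the bench top, at rest; the hook pick hangs upright (within 8 degrees) and at rest within 14 mm of where it hung at the start (height (world z) of each of ring_bent_end, ring_lift, ring_quarter, ring_half, ring_three_quarter, ring_plain_end below 0.012 m and linear speed of each of ring, hook_pick below 0.03 m/s and distance of hook_pick from where it was at the start of the episode below 0.014 m and angle between hook_pick's own z axis and vertical below 0.15 rad); the robot touches nothing.
It fails at once if the hook pick presses on the lens with more than 6 N (contact force between hook_pick and lens above 6 N).
It fails at once if the ring flies off or drops (its middle faster than 1.2 m/s) (linear speed of ring above 1.2 m/s).
It fails at once if another pick, the screwdriver or the hard disk is moved by more than 40 mm (distance of any of straight_pick, bent_pick, screwdriver, hard_drive from where it was at the start of the episode above 0.04 m).
It also fails if it takes over 69 s, if anything falls off the work surface, if the arm or the gripper's body presses on something with over 40 N, if the wrist force passes 120 N, or if a joint passes its speed limit or range.

## Working session

There is one attempt and no reset: what is moved stays moved. The work goes in short steps, Python scripts to look and compute and a tool call to move; the robot and the scene stay as the last step left them, time stands still between calls to the robot, and variables do not carry over. Pictures are saved under pics/ and viewed, and the job is handed in when it is done.

Besides the shell and the picture viewer there is one more tool, called after "Call:" by a JSON object that holds its "method" and its "body". drive_tool: Moves the arm, as the interface text tells. Its arguments: {"type":"object","properties":{"deltas":{"type":"array","items":{"type":"object","properties":{"hand":{"type":"number"},"tx":{"type":"number"},"ty":{"type":"number"},"tz":{"type":"number"},"wx":{"type":"number"},"wy":{"type":"number"},"wz":{"type":"number"}}}}},"required":["deltas"]}

```bash
ls; mkdir -p pics; python3 - <<'E'
from plant import *
import cv2
print(get_obs())
for n in ("scene","top","wrist"):
    m=camera_model(n); print(n,m)
    cv2.imwrite(f"pics/{n}0.png",capture(n)[:,:,::-1])
E
```

```text
pics
{'time': 0.0, 'joint_positions': array([-1.29599156e+00,  3.42760336e-01,  1.52502505e+00, -1.61239039e-05,
        1.27535393e+00, -1.46013827e-01]), 'dq': array([-1.76881377e-03, -2.62363271e-04,  1.89903992e-03, -5.15381903e-04,
       -4.10084435e-05,  1.08486896e-03]), 'tau': array([-8.98179969e-04, -4.31244171e+01, -2.44213843e+01,  7.16858706e-02,
        5.60895901e-02, -1.16764741e-04]), 'tool_pos': array([ 214.37270256, -478.82592704,  240.02260165]), 'tcp_rot': array([-3.14138287e+00,  1.53245380e-03, -1.14997286e+00]), 'contact_force': array([-0.56457557,  0.08417301, -0.6368147 ]), 'moment': array([ 0.00768924, -0.05989435, -0.05443201]), 'grip_width': 91.64922121056334}
scene {'fx': 581.6200203850682, 'fy': 581.6200203850682, 'cx': 318.0186138432666, 'cy': 241.17042255913995, 'D': array([-0.05389354,  0.        ,  0.        ,  0.        ,  0.        ]), 'rvec': array([ 1.77554961,  1.31318593, -0.76030688]), 'tvec': array([-228.12892609, -133.9390533 , 1599.6262381 ])}
top {'fx': 602.4804921503543, 'fy': 602.4804921503543, 'cx': 324.7010920465043, 'cy': 237.7299756416373, 'D': array([-0.05810095,  0.        ,  0.        ,  0.        ,  0.        ]), 'rvec': array([ 2.15235383, -2.19086494,  0.10362825]), 'tvec': array([  94.39372971,  515.74896725, 1319.67028361])}
wrist {'fx': 373.12637432503163, 'fy': 373.12637432503163, 'cx': 322.0415158268948, 'cy': 249.84450109999173, 'D': array([-0.01511015,  0.        ,  0.        ,  0.        ,  0.        ]), 'rvec': array([-2.41366268,  1.5629702 ,  0.24377557]), 'tvec': array([-524.704974  ,  -36.76418053,  391.90752372])}
```

View pics/scene0.png

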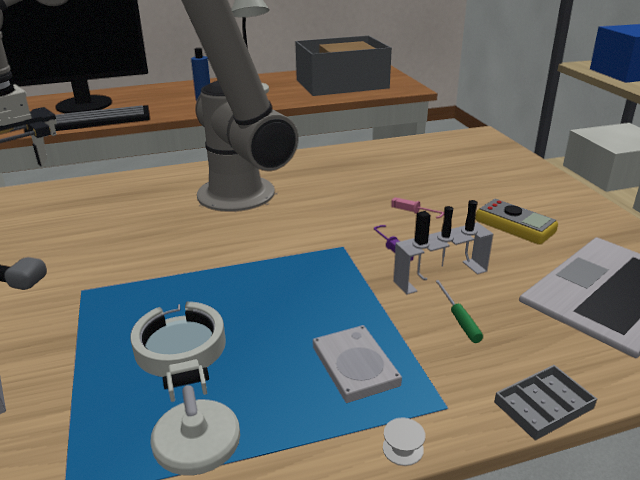

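View pics/top0.png

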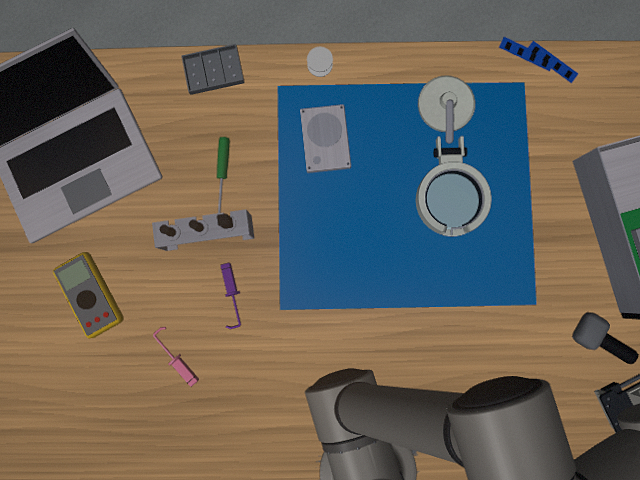

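View pics/wrist0.png

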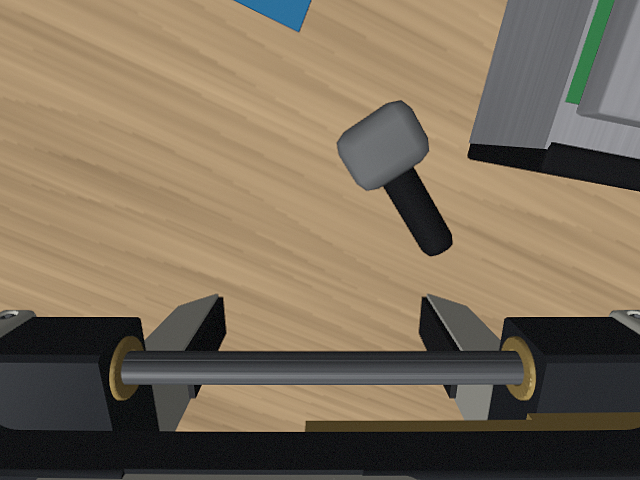

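```bash
cat > h.py <<'E'
import numpy as np, cv2
from plant import *
from scipy.spatial.transform import Rotation as R
def ray(m,uv):
    K=np.array([[m['fx'],0,m['cx']],[0,m['fy'],m['cy']],[0,0,1]])
    p=cv2.undistortPoints(np.array([[uv]],float),K,np.array(m['D']))[0,0]
    Rm=cv2.Rodrigues(np.array(m['rvec']))[0]
    c=-Rm.T@np.array(m['tvec']); d=Rm.T@np.array([p[0],p[1],1.]); return c,d/np.linalg.norm(d)
def atz(m,uv,z):
    c,d=ray(m,uv); return c+d*(z-c[2])/d[2]
def proj(m,P):
    K=np.array([[m['fx'],0,m['cx']],[0,m['fy'],m['cy']],[0,0,1]])
    return cv2.projectPoints(np.array(P,float).reshape(-1,1,3),np.array(m['rvec']),np.array(m['tvec']),K,np.array(m['D']))[0][:,0]
def tri(l):
    A=np.zeros((3,3));b=np.zeros(3);cs=[]
    for m,uv in l:
        c,d=ray(m,uv);M=np.eye(3)-np.outer(d,d);A+=M;b+=M@c;cs.append((c,d))
    X=np.linalg.solve(A,b)
    return X,[np.linalg.norm((np.eye(3)-np.outer(d,d))@(X-c)) for c,d in cs]
def crop(img,u0,v0,u1,v1,s,name):
    cv2.imwrite('pics/'+name,cv2.resize(img[v0:v1,u0:u1],None,fx=s,fy=s,interpolation=cv2.INTER_CUBIC))
E
python3 - <<'E'
from h import *
s=cv2.imread('pics/scene0.png');t=cv2.imread('pics/top0.png')
crop(s,380,180,510,310,6,'c1.png');crop(t,140,190,270,340,5,'c2.png')
crop(t,400,120,510,250,6,'c3.png');crop(s,110,280,250,400,5,'c4.png')
E
```

```text
(no output)
```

View pics/c1.png

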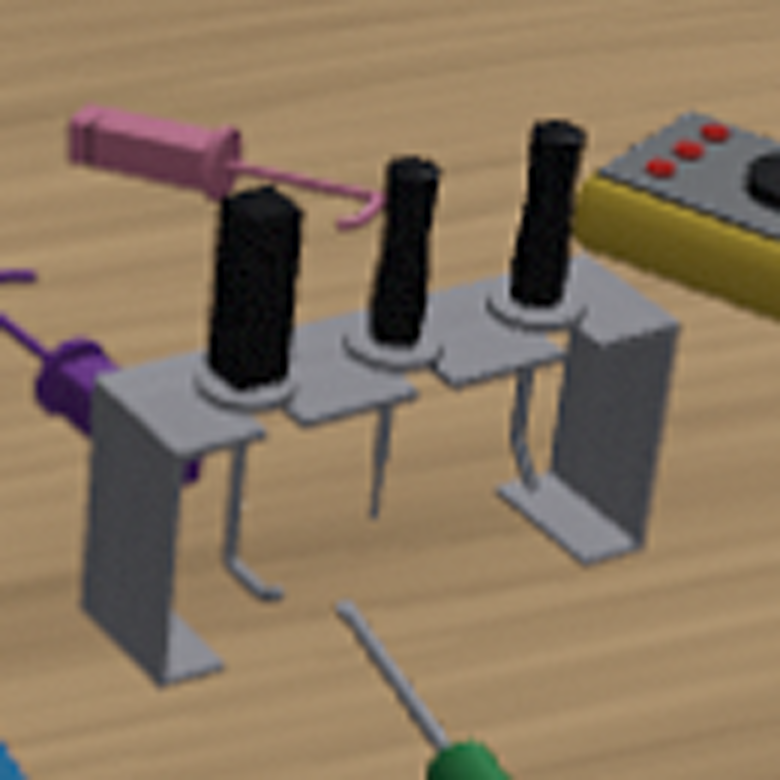

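View pics/c2.png

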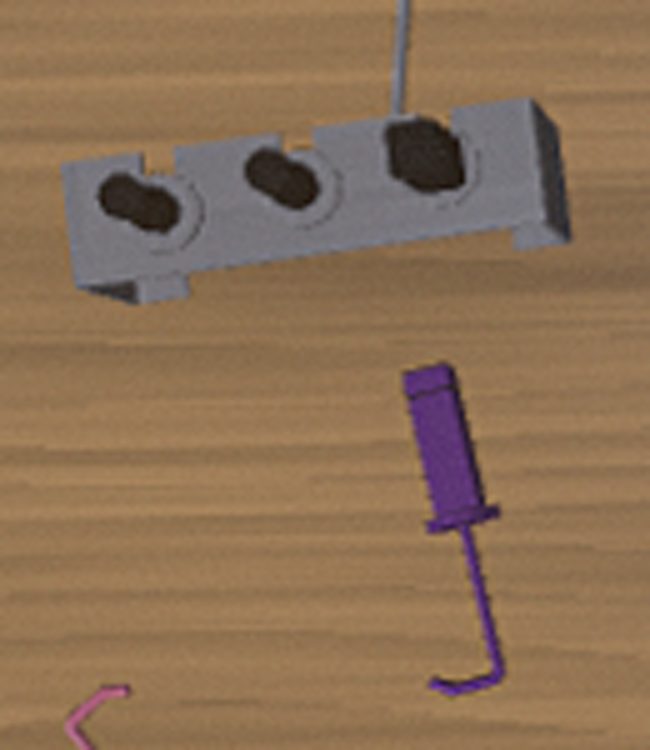

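View pics/c3.png

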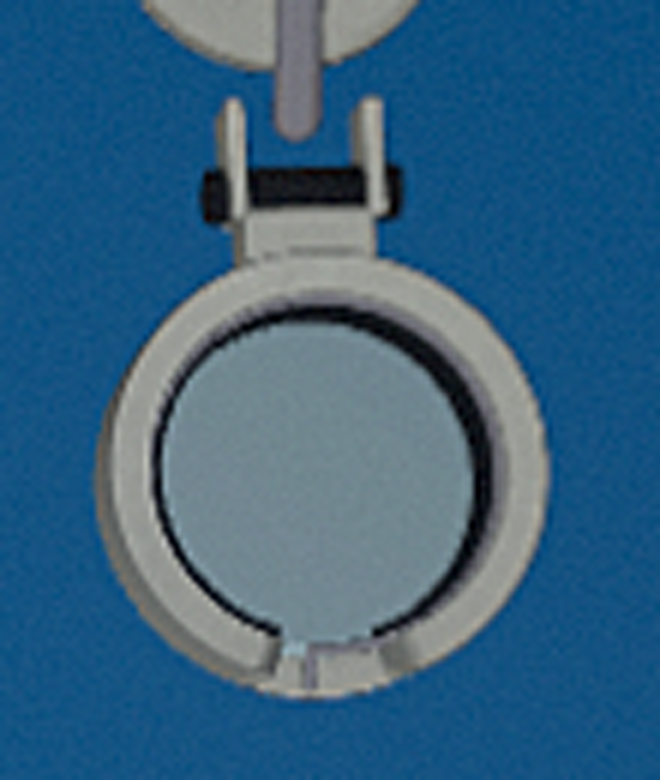

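View pics/c4.png

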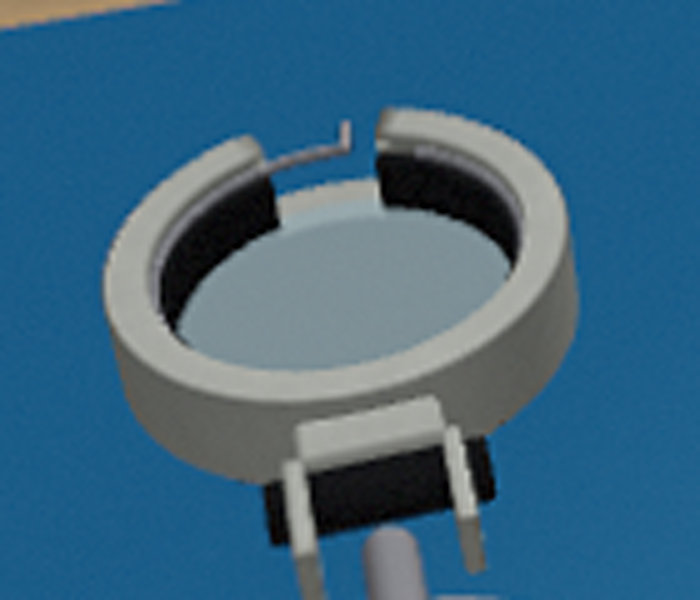

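```bash
python3 - <<'E'
from h import *
np.set_printoptions(precision=1,suppress=True)
T=camera_model('top');S=camera_model('scene')
g=lambda x,y:(140+x/5,190+y/5)
for n,p in dict(fl=(62,163),fr=(530,98),nr=(545,228),nl=(78,288)).items(): print(n,atz(T,g(*p),95))
# scene c1 scale 6 off 380,180
q=lambda x,y:(380+x/6,180+y/6)
for n,p in dict(nl=(95,380),fl=(180,457),nr=(585,255),fr=(680,325)).items(): print('scene plate',n,atz(S,q(*p),95))
print('handle top', atz(T,g(425,170),167), atz(S,q(261,197),167))
print('tri handle top', tri([(T,g(418,155)),(S,q(261,197))]))
print('hook tip scene', atz(S,q(282,594),27),'bend',atz(S,q(230,558),25))
m=lambda x,y:(400+x/6,120+y/6)
c=lambda x,y:(110+x/5,280+y/5)
print('ring corner',tri([(T,m(310,650)),(S,c(347,150))]))
print('end',tri([(T,m(310,688)),(S,c(345,122))]))
# head top z=44
for p in [(328,258),(548,478),(330,700),(113,478)]: print('rim',atz(T,m(*p),44))
print('foot', atz(T,(447,104),53), atz(T,(447,104),3))
print('lens c',atz(T,m(317,480),11))
E
```

```text
fl [549.5 451.8  95. ]
fr [573.7 251.6  95. ]
nr [518.  245.5  95. ]
nl [495.9 444.4  95. ]
scene plate nl [529.2 245.6  95. ]
scene plate fl [582.3 252.7  95. ]
scene plate nr [503.  446.5  95. ]
scene plate fr [557.2 452.5  95. ]
handle top [534.8 284.4 167. ] [548.4 291.4 167. ]
tri handle top (array([542.6, 290.9, 163.6]), [np.float64(3.2599901819807657), np.float64(3.259990181980711)])
hook tip scene [575.6 298.6  27. ] bend [547.6 292.5  25. ]
ring corner (array([ 532.9, -196.3,   31.5]), [np.float64(1.82292893129527), np.float64(1.822928931295383)])
end (array([ 518.5, -195.3,   34.1]), [np.float64(1.7168367698710867), np.float64(1.7168367698710787)])
rim [ 678. -208.   44.]
rim [ 593.9 -286.6   44. ]
rim [ 512.7 -202.1   44. ]
rim [ 596.5 -124.9   44. ]
foot [ 811.2 -194.5   53. ] [ 827.3 -205.2    3. ]
lens c [ 599.7 -207.7   11. ]
```

```bash
python3 - <<'E'
from h import *
import plant
np.set_printoptions(precision=3,suppress=True)
print([x for x in dir(plant) if not x.startswith('__')])
o=get_obs();W=camera_model('wrist')
Rm=cv2.Rodrigues(W['rvec'])[0];c=-Rm.T@W['tvec']
Rt=R.from_euler('xyz',o['tcp_rot']).as_matrix()
print('cam in tool',Rt.T@(c-o['tool_pos']));print('cam axes in tool',Rt.T@Rm.T)
print(Rt, o['tool_pos'])
T=camera_model('top')
for uv in [(279,85),(525,84),(536,304),(280,309),(302,107),(345,104),(351,170),(307,172)]: print(uv,atz(T,uv,3))
E
```

```text
['Unreachable', 'camera_model', 'capture', 'close_job', 'get_obs', 'tcp_to_tips']
cam in tool [   0.59   -83.298 -143.577]
cam axes in tool [[ 1.     0.001 -0.   ]
 [-0.     0.953  0.302]
 [ 0.001 -0.302  0.953]]
[[ 0.409 -0.913 -0.   ]
 [-0.913 -0.409  0.001]
 [-0.001 -0.    -1.   ]] [ 214.403 -478.91   240.201]
(279, 85) [879.621 185.615   3.   ]
(525, 84) [ 873.844 -391.649    3.   ]
(536, 304) [ 360.44  -389.771    3.   ]
(280, 309) [360.492 188.43    3.   ]
(302, 107) [825.528 132.587   3.   ]
(345, 104) [830.9    32.537   3.   ]
(351, 170) [674.513  22.132   3.   ]
(307, 172) [671.655 123.163   3.   ]
```

Call:
{"method": "drive_tool", "body": {"deltas": [{"hand":-1,"wz":-1},{"hand":-1,"wz":-1},{"hand":-1,"wz":-1},{"hand":-1,"wz":-1},{"hand":-1,"wz":-1},{"hand":-1,"wz":-1},{"hand":-1,"wz":-1},{"hand":-1,"wz":-1},{"hand":-1,"wz":-1},{"hand":-1,"wz":-1},{"hand":-1,"wz":-1},{"hand":-1,"wz":-1},{"hand":-1,"wz":-1},{"hand":-1,"wz":-0.2}]}}

```text
invalid input
```

Call:
{"method": "drive_tool", "body": {"deltas": [{"hand":-1,"tx":0.54,"ty":-0.52},{"hand":-1,"tx":0.54,"ty":-0.52},{"hand":-1,"tx":0.54,"ty":-0.52},{"hand":-1,"tx":0.54,"ty":-0.52},{"hand":-1,"tx":0.54,"ty":-0.52},{"hand":-1,"tx":0.54,"ty":-0.52},{"hand":-1,"tx":0.54,"ty":-0.52},{"hand":-1,"tx":0.54,"ty":-0.52},{"hand":-1,"tx":0.54,"ty":-0.52},{"hand":-1,"tx":0.54,"ty":-0.52},{"hand":-1,"tx":0.54,"ty":-0.52},{"hand":-1,"tx":0.54,"ty":-0.52},{"hand":-1,"tx":0.54,"ty":-0.52},{"hand":-1,"tx":0.54,"ty":-0.52},{"hand":-1,"tx":0.54,"ty":-0.52},{"hand":-1,"tx":0.54,"ty":-0.52},{"hand":-1}]}}

```text
invalid input
```

```bash
cat >> h.py <<'E'
import pickle
def snap(name,tag):
    m=camera_model(name);im=capture(name)[:,:,::-1].copy();cv2.imwrite(f'pics/{tag}.png',im);pickle.dump(m,open(f'pics/{tag}.pkl','wb'));return m,im
def load(tag): return pickle.load(open(f'pics/{tag}.pkl','rb')),cv2.imread(f'pics/{tag}.png')
E
python3 - <<'E'
from h import *
np.set_printoptions(precision=3,suppress=True)
print(tcp_to_tips() if callable(tcp_to_tips) else tcp_to_tips)
o=get_obs();print(o['tool_pos'],o['tcp_rot'],o['joint_positions'],o['time'])
snap('wrist','w1')
E
```

```text
14.0
[ 214.403 -478.91   240.201] [-3.141  0.001 -1.15 ] [-1.296  0.343  1.525 -0.     1.275 -0.146] 0.15
```

View pics/w1.png

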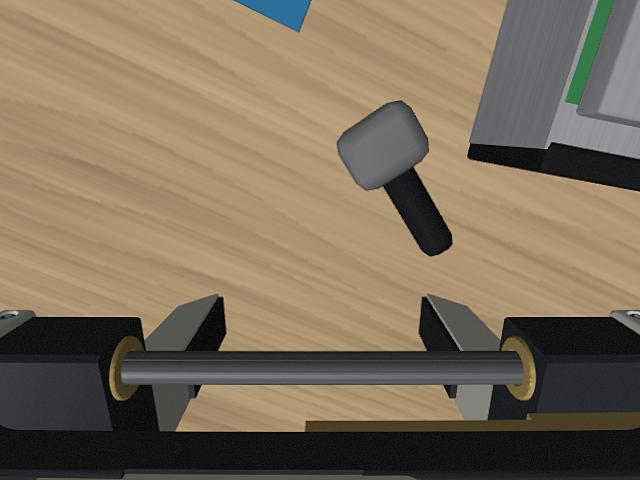

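Call:
{"method": "drive_tool", "body": {"deltas": [{"hand":-1,"tx":0,"ty":0,"tz":0,"wx":0,"wy":0,"wz":-1},{"hand":-1,"tx":0,"ty":0,"tz":0,"wx":0,"wy":0,"wz":-1},{"hand":-1,"tx":0,"ty":0,"tz":0,"wx":0,"wy":0,"wz":-1},{"hand":-1,"tx":0,"ty":0,"tz":0,"wx":0,"wy":0,"wz":-1},{"hand":-1,"tx":0,"ty":0,"tz":0,"wx":0,"wy":0,"wz":-1},{"hand":-1,"tx":0,"ty":0,"tz":0,"wx":0,"wy":0,"wz":-1},{"hand":-1,"tx":0,"ty":0,"tz":0,"wx":0,"wy":0,"wz":-1},{"hand":-1,"tx":0,"ty":0,"tz":0,"wx":0,"wy":0,"wz":-1},{"hand":-1,"tx":0,"ty":0,"tz":0,"wx":0,"wy":0,"wz":-1},{"hand":-1,"tx":0,"ty":0,"tz":0,"wx":0,"wy":0,"wz":-1},{"hand":-1,"tx":0,"ty":0,"tz":0,"wx":0,"wy":0,"wz":-1},{"hand":-1,"tx":0,"ty":0,"tz":0,"wx":0,"wy":0,"wz":-1},{"hand":-1,"tx":0,"ty":0,"tz":0,"wx":0,"wy":0,"wz":-1},{"hand":-1,"tx":0,"ty":0,"tz":0,"wx":0,"wy":0,"wz":-0.2}]}}

```text
time: 1.37
tool_pos: [214.5, -479.1, 240.5]
tcp_rot: [-3.141, 0.0, 0.005]
contact_force: [-0.5, 0.2, -0.0]
grip_width: 91.9
```

Call:
{"method": "drive_tool", "body": {"deltas": [{"hand":-1,"tx":0.54,"ty":-0.52,"tz":0,"wx":0,"wy":0,"wz":0},{"hand":-1,"tx":0.54,"ty":-0.52,"tz":0,"wx":0,"wy":0,"wz":0},{"hand":-1,"tx":0.54,"ty":-0.52,"tz":0,"wx":0,"wy":0,"wz":0},{"hand":-1,"tx":0.54,"ty":-0.52,"tz":0,"wx":0,"wy":0,"wz":0},{"hand":-1,"tx":0.54,"ty":-0.52,"tz":0,"wx":0,"wy":0,"wz":0},{"hand":-1,"tx":0.54,"ty":-0.52,"tz":0,"wx":0,"wy":0,"wz":0},{"hand":-1,"tx":0.54,"ty":-0.52,"tz":0,"wx":0,"wy":0,"wz":0},{"hand":-1,"tx":0.54,"ty":-0.52,"tz":0,"wx":0,"wy":0,"wz":0},{"hand":-1,"tx":0.54,"ty":-0.52,"tz":0,"wx":0,"wy":0,"wz":0},{"hand":-1,"tx":0.54,"ty":-0.52,"tz":0,"wx":0,"wy":0,"wz":0},{"hand":-1,"tx":0.54,"ty":-0.52,"tz":0,"wx":0,"wy":0,"wz":0},{"hand":-1,"tx":0.54,"ty":-0.52,"tz":0,"wx":0,"wy":0,"wz":0},{"hand":-1,"tx":0.54,"ty":-0.52,"tz":0,"wx":0,"wy":0,"wz":0},{"hand":-1,"tx":0.54,"ty":-0.52,"tz":0,"wx":0,"wy":0,"wz":0},{"hand":-1,"tx":0.54,"ty":-0.52,"tz":0,"wx":0,"wy":0,"wz":0},{"hand":-1,"tx":0.54,"ty":-0.52,"tz":0,"wx":0,"wy":0,"wz":0},{"hand":-1,"tx":0,"ty":0,"tz":0,"wx":0,"wy":0,"wz":0}]}}

```text
time: 2.78
tool_pos: [562.2, -142.0, 240.3]
tcp_rot: [-3.14, -0.001, 0.004]
contact_force: [-0.8, 0.3, 0.4]
grip_width: 91.8
```

```bash
python3 - <<'E'
from h import *
np.set_printoptions(precision=3,suppress=True)
o=get_obs();print(o['tool_pos'],o['tcp_rot'],o['joint_positions'],o['time'])
snap('wrist','w1')
E
```

```text
[ 562.196 -142.013  240.264] [-3.14  -0.001  0.004] [-0.381  0.443  1.369  0.002  1.329 -0.385] 2.7833
```

View pics/w1.png

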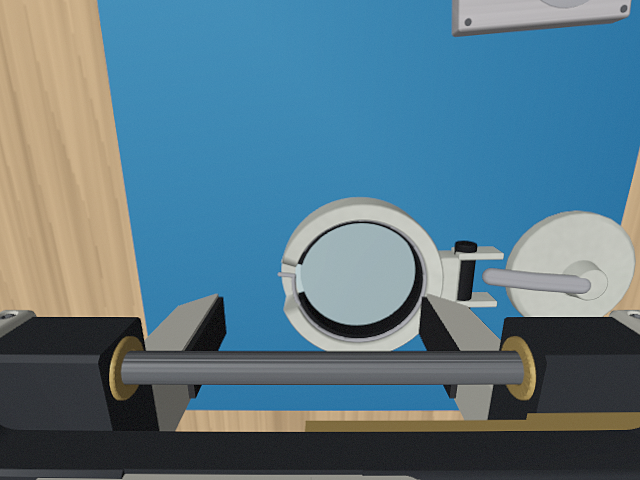

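Call:
{"method": "drive_tool", "body": {"deltas": [{"hand":-1,"tx":-0.2,"ty":0.6,"tz":0.2,"wx":0,"wy":0,"wz":0},{"hand":-1,"tx":-0.2,"ty":0.6,"tz":0.2,"wx":0,"wy":0,"wz":0},{"hand":-1,"tx":-0.2,"ty":0.6,"tz":0.2,"wx":0,"wy":0,"wz":0},{"hand":-1,"tx":-0.2,"ty":0.6,"tz":0.2,"wx":0,"wy":0,"wz":0},{"hand":-1,"tx":-0.2,"ty":0.6,"tz":0.2,"wx":0,"wy":0,"wz":0},{"hand":-1,"tx":0,"ty":0,"tz":0,"wx":0,"wy":0,"wz":0}]}}

```text
time: 3.33
tool_pos: [516.7, -270.1, 198.9]
tcp_rot: [3.141, 0.003, -0.004]
contact_force: [-0.4, -0.3, 0.4]
grip_width: 92.0
```

```bash
python3 - <<'E'
from h import *
np.set_printoptions(precision=3,suppress=True)
o=get_obs();print(o['tool_pos'],o['tcp_rot'],o['joint_positions'],o['time'])
m,im=snap('wrist','w2')
m1,im1=load('w1')
crop(im1,260,180,460,360,4,'w1c.png'); crop(im,260,60,500,260,3,'w2c.png')
E
```

```text
[ 516.657 -270.114  198.904] [ 3.141  0.003 -0.004] [-0.612  0.484  1.42  -0.002  1.24  -0.607] 3.3333
```

View pics/w1c.png

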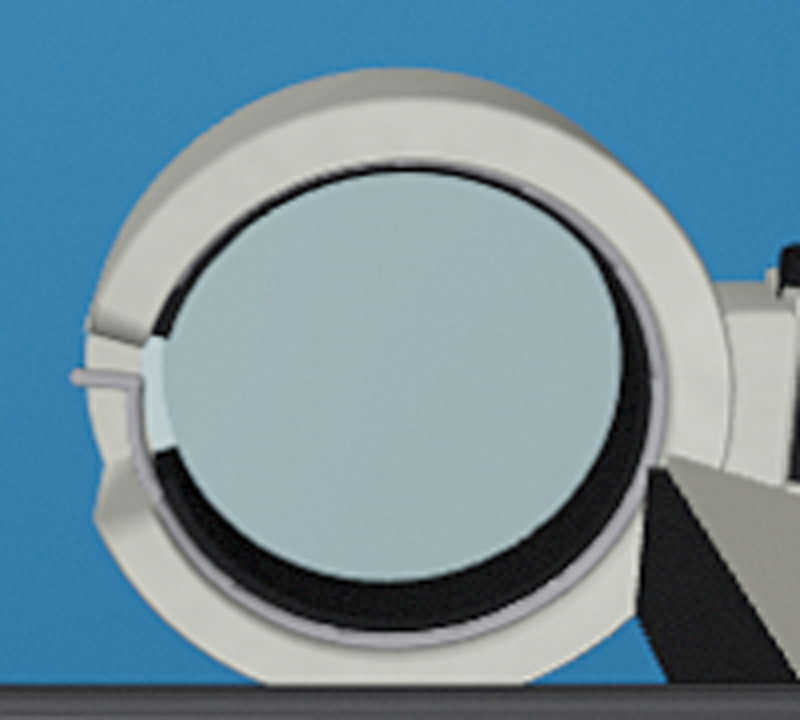

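View pics/w2.png

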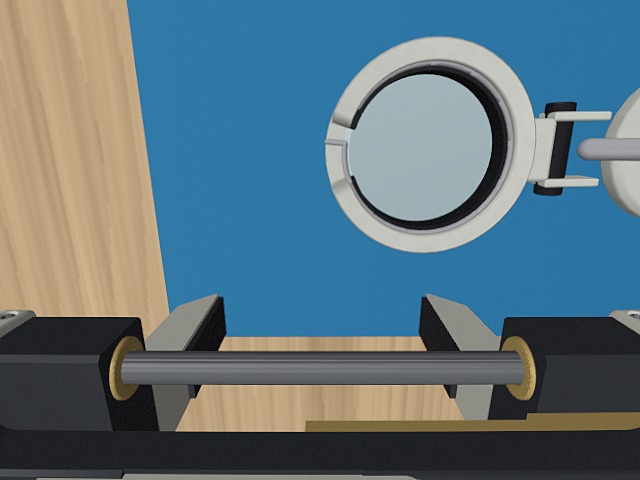

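View pics/w2c.png

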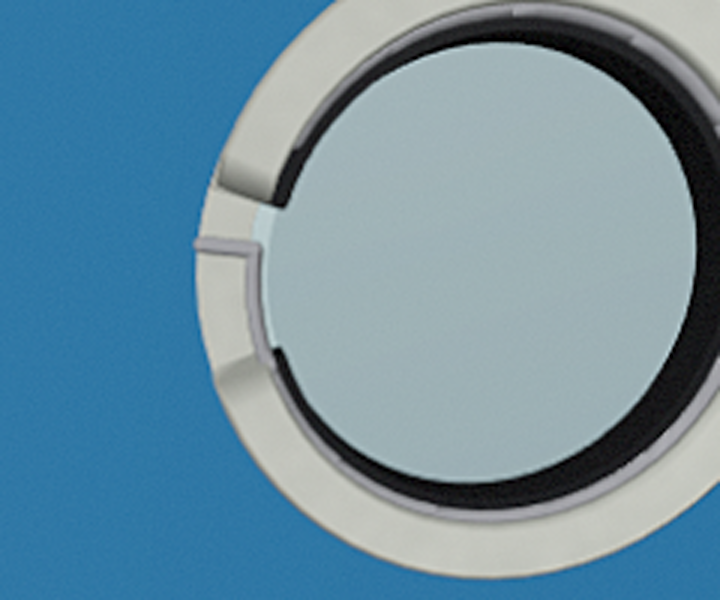

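```bash
python3 - <<'E'
from h import *
m,im=load('w2'); crop(im,315,110,375,220,7,'w2d.png')
E
```

```text
(no output)
```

View pics/w2d.png

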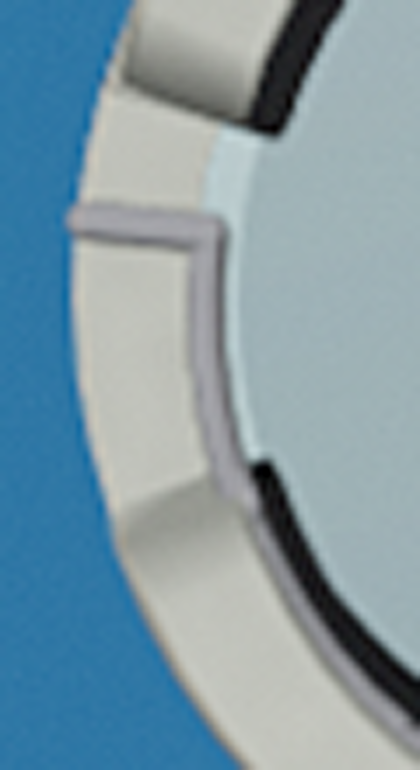

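```bash
python3 - <<'E'
from h import *
np.set_printoptions(precision=1,suppress=True)
m1,_=load('w1');m2,_=load('w2');T=camera_model('top');S=camera_model('scene')
c1=(294.2,275);c2=(344.6,142.1)
print('corner',tri([(m1,c1),(m2,c2)]), atz(m1,c1,35),atz(m2,c2,35))
e1=(279,274.2);e2=(326,141);print('end',tri([(m1,e1),(m2,e2)]))
q=lambda x,y:(260+x/4,180+y/4)
# rim outer top edge in w1 (z=44)
for p in [(400,100),(728,395),(97,330),(100,515)]: print('w1 rim',atz(m1,q(*p),44))
d=lambda x,y:(260+x/3,60+y/3)
for p in [(480,578),(218,185)]: print('w2 rim',atz(m2,d(*p),44))
for p in [(434,37),(536,145)]: print('w2 rim',atz(m2,p,44))
dd=lambda x,y:(315+x/7,110+y/7)
# notch sides, top edges
print('notch top corners',[atz(m2,dd(*p),44) for p in [(125,85),(115,530)]],'inner',[atz(m2,dd(*p),44) for p in [(245,118),(235,500)]])
E
```

```text
corner (array([ 535.9, -195.8,   36.1]), [np.float64(0.3637015864199777), np.float64(0.3637015864199659)]) [ 536.2 -196.4   35. ] [ 535.6 -195.7   35. ]
end (array([ 521. , -194.9,   36.8]), [np.float64(0.16026872417848598), np.float64(0.16026872417829033)])
w1 rim [ 598.7 -123.7   44. ]
w1 rim [ 681.7 -196.4   44. ]
w1 rim [ 527.5 -180.    44. ]
w1 rim [ 526.9 -229.3   44. ]
w2 rim [ 599.9 -285.1   44. ]
w2 rim [ 525.9 -180.6   44. ]
w2 rim [ 598.  -123.3   44. ]
w2 rim [ 683.3 -197.8   44. ]
notch top corners [array([ 526. , -180.9,   44. ]), array([ 525.1, -228.9,   44. ])] inner [array([ 539.1, -184.3,   44. ]), array([ 538.7, -225.6,   44. ])]
```

Call:
{"method": "drive_tool", "body": {"deltas": [{"hand":-1,"tx":0.03,"ty":-0.8,"tz":-0.08,"wx":0,"wy":0,"wz":0},{"hand":-1,"tx":0.03,"ty":-0.8,"tz":-0.08,"wx":0,"wy":0,"wz":0},{"hand":-1,"tx":0.03,"ty":-0.8,"tz":-0.08,"wx":0,"wy":0,"wz":0},{"hand":-1,"tx":0.03,"ty":-0.8,"tz":-0.08,"wx":0,"wy":0,"wz":0},{"hand":-1,"tx":0.03,"ty":-0.8,"tz":-0.08,"wx":0,"wy":0,"wz":0},{"hand":-1,"tx":0.03,"ty":-0.8,"tz":-0.08,"wx":0,"wy":0,"wz":0},{"hand":-1,"tx":0.03,"ty":-0.8,"tz":-0.08,"wx":0,"wy":0,"wz":0},{"hand":-1,"tx":0.03,"ty":-0.8,"tz":-0.08,"wx":0,"wy":0,"wz":0},{"hand":-1,"tx":0.03,"ty":-0.8,"tz":-0.08,"wx":0,"wy":0,"wz":0},{"hand":-1,"tx":0.03,"ty":-0.8,"tz":-0.08,"wx":0,"wy":0,"wz":0},{"hand":-1,"tx":0.03,"ty":-0.8,"tz":-0.08,"wx":0,"wy":0,"wz":0},{"hand":-1,"tx":0.03,"ty":-0.8,"tz":-0.08,"wx":0,"wy":0,"wz":0},{"hand":-1,"tx":0.03,"ty":-0.8,"tz":-0.08,"wx":0,"wy":0,"wz":0},{"hand":-1,"tx":0.03,"ty":-0.8,"tz":-0.08,"wx":0,"wy":0,"wz":0},{"hand":-1,"tx":0.03,"ty":-0.8,"tz":-0.08,"wx":0,"wy":0,"wz":0},{"hand":-1,"tx":0.03,"ty":-0.8,"tz":-0.08,"wx":0,"wy":0,"wz":0},{"hand":-1,"tx":0,"ty":0,"tz":0,"wx":0,"wy":0,"wz":-1},{"hand":-1,"tx":0,"ty":0,"tz":0,"wx":0,"wy":0,"wz":-0.4},{"hand":-1,"tx":0,"ty":0,"tz":0,"wx":0,"wy":0,"wz":0}]}}

```text
time: 4.97
tool_pos: [537.2, 247.3, 252.2]
tcp_rot: [3.142, -0.0, 0.126]
contact_force: [-0.2, -0.8, -0.4]
grip_width: 91.5
```

```bash
python3 - <<'E'
from h import *
np.set_printoptions(precision=3,suppress=True)
o=get_obs();print(o['tool_pos'],o['tcp_rot'],o['time'])
snap('wrist','w3')
E
```

```text
[537.161 247.252 252.2  ] [ 3.142 -0.     0.126] 4.9667
```

View pics/w3.png

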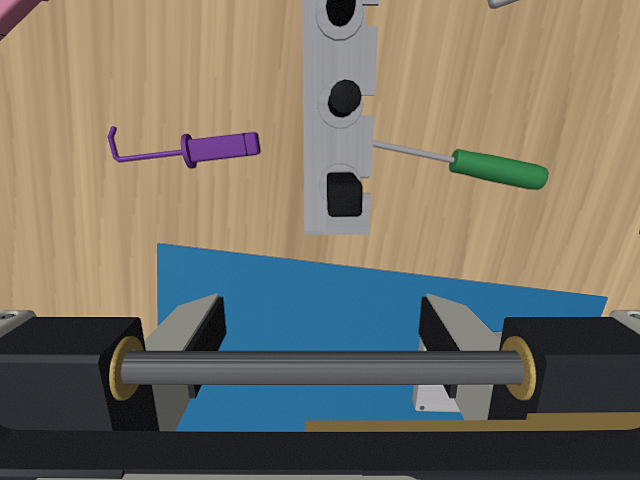

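Call:
{"method": "drive_tool", "body": {"deltas": [{"hand":-1,"tx":0.5,"ty":-0.8,"tz":0,"wx":0,"wy":0,"wz":0},{"hand":-1,"tx":0.5,"ty":-0.8,"tz":0,"wx":0,"wy":0,"wz":0},{"hand":-1,"tx":0,"ty":0,"tz":0,"wx":0,"wy":0,"wz":0}]}}

```text
time: 5.27
tool_pos: [570.7, 318.9, 250.7]
tcp_rot: [-3.139, -0.0, 0.124]
contact_force: [-1.5, -0.5, -1.4]
grip_width: 91.7
```

```bash
python3 - <<'E'
from h import *
np.set_printoptions(precision=3,suppress=True)
o=get_obs();print(o['tool_pos'],o['tcp_rot'],o['time'])
m,im=snap('wrist','w4')
crop(im,230,130,380,330,4,'w4c.png')
crop(load('w3')[1],290,60,390,245,4,'w3c.png')
E
```

```text
[570.706 318.933 250.749] [-3.139 -0.     0.124] 5.2667
```

View pics/w4c.png

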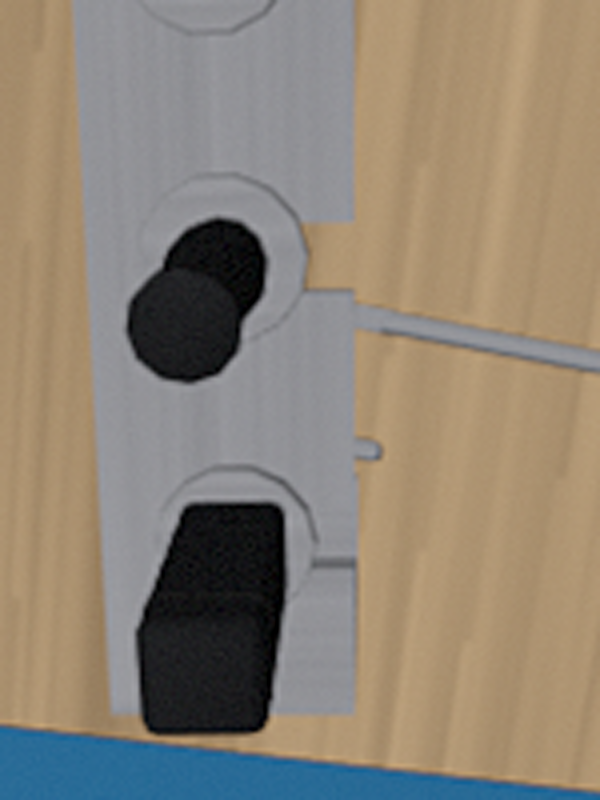

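View pics/w3c.png

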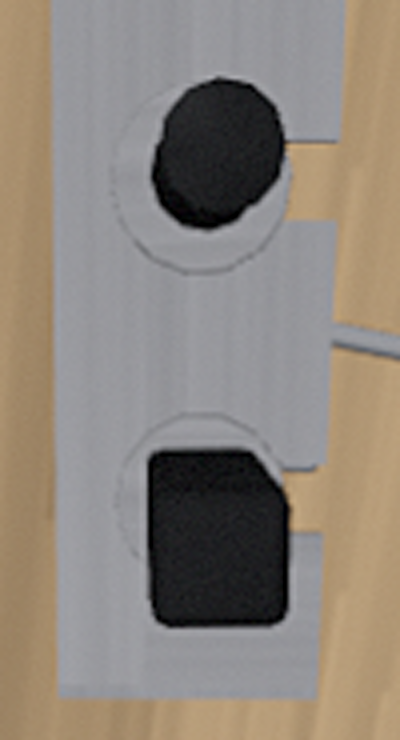

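```bash
python3 - <<'E'
from h import *
np.set_printoptions(precision=1,suppress=True)
m3,i3=load('w3');m4,i4=load('w4')
a=lambda x,y:(290+x/4,60+y/4); b=lambda x,y:(230+x/4,130+y/4)
print('top',tri([(m3,a(219,560)),(m4,b(206,665))]))
for n,p,q in [('TL',(150,492),(140,605)),('BR',(285,625),(268,731)),('BL',(155,625),(145,731))]: print(n,tri([(m3,a(*p)),(m4,b(*q))]))
# plate right (y-) corners
for n,p,q in [('plate -x-y',(60,697),(112,713)),('plate +x-y',(316,697),(354,713)),('slot',(321,533),(354,571)),('slot up',(316,470),(354,560))]:
    print(n,tri([(m3,a(*p)),(m4,b(*q))]),atz(m3,a(*p),95),atz(m4,b(*q),95))
print('tip',atz(m4,b(376,450),30))
yaw=.122
for c in [(541,289),(543,289),(541,291)]:
    c=np.array(c); Rz=R.from_euler('z',yaw)
    P=[Rz.apply([dx,dy,0])+[c[0],c[1],167] for dx,dy in [(-11,11),(11,11),(11,-11),(-11,-11)]]
    print(c,(proj(m3,P)-[290,60])*4,(proj(m4,P)-[230,130])*4)
for y in (330,430): pass
# plate left edge for yaw
print('edge -x w3', atz(m3,a(52,10),95),atz(m3,a(59,690),95),'w4',atz(m4,b(75,5),95),atz(m4,b(112,710),95))
E
```

```text
top (array([547.7, 289.3, 157.4]), [np.float64(0.23595075925473288), np.float64(0.2359507592549331)])
TL (array([535.3, 298.4, 156.1]), [np.float64(0.2359354298878992), np.float64(0.23593542988800947)])
BR (array([559.4, 281.1, 163.1]), [np.float64(0.09517706212459331), np.float64(0.09517706212481275)])
BL (array([538.7, 278.7, 163.8]), [np.float64(0.10298094102778324), np.float64(0.1029809410278149)])
plate -x-y (array([524.3, 246.3,  95.6]), [np.float64(0.0947687646092505), np.float64(0.09476876460926166)]) [524.4 246.1  95. ] [524.1 246.1  95. ]
plate +x-y (array([577.2, 253. ,  95.6]), [np.float64(0.00023028741483635017), np.float64(0.00023028741482002658)]) [577.3 252.9  95. ] [577.3 252.7  95. ]
slot (array([572.8, 286.9,  96.8]), [np.float64(0.36390781523625637), np.float64(0.36390781523620125)]) [572.7 286.8  95. ] [573.2 286.1  95. ]
slot up (array([568.7, 300.8, 124.4]), [np.float64(3.2946786962709855), np.float64(3.2946786962707204)]) [569.7 299.1  95. ] [572.9 288.6  95. ]
tip [577.2 294.7  30. ]
[541 289] [[107.1 494.1]
 [251.5 494.8]
 [247.4 636.1]
 [107.  635.5]] [[ 92.  625.5]
 [225.3 625.8]
 [228.8 745.9]
 [ 99.  745.6]]
[543 289] [[120.1 495.8]
 [264.5 496.5]
 [260.  637.7]
 [119.7 637. ]] [[104.1 626.9]
 [237.4 627.2]
 [240.6 747.2]
 [110.7 746.9]]
[541 291] [[108.7 481. ]
 [253.5 481.7]
 [249.3 623.7]
 [108.6 623. ]] [[ 92.8 614.4]
 [226.5 614.7]
 [229.9 735.4]
 [ 99.8 735. ]]
edge -x w3 [508.2 375.3  95. ] [524.  247.6  95. ] w4 [506.1 394.4  95. ] [524.1 246.8  95. ]
```

Call:
{"method": "drive_tool", "body": {"deltas": [{"hand":-1,"tx":-0.34,"ty":0.32,"tz":0,"wx":0,"wy":0,"wz":0},{"hand":-1,"tx":-0.34,"ty":0.32,"tz":0,"wx":0,"wy":0,"wz":0},{"hand":-1,"tx":0,"ty":0,"tz":0.4,"wx":0,"wy":0,"wz":0},{"hand":-1,"tx":0,"ty":0,"tz":0.4,"wx":0,"wy":0,"wz":0},{"hand":-1,"tx":0,"ty":0,"tz":0.4,"wx":0,"wy":0,"wz":0},{"hand":-1,"tx":0,"ty":0,"tz":0.4,"wx":0,"wy":0,"wz":0},{"hand":-1,"tx":0,"ty":0,"tz":0.4,"wx":0,"wy":0,"wz":0},{"hand":-1,"tx":0,"ty":0,"tz":0.4,"wx":0,"wy":0,"wz":0},{"hand":-1,"tx":0,"ty":0,"tz":0.3,"wx":0,"wy":0,"wz":0},{"hand":-1,"tx":0,"ty":0,"tz":0.25,"wx":0,"wy":0,"wz":0},{"hand":-1,"tx":0,"ty":0,"tz":0,"wx":0,"wy":0,"wz":0}]}}

```text
time: 6.23
tool_pos: [544.6, 284.6, 132.1]
tcp_rot: [3.14, 0.004, 0.122]
contact_force: [-0.6, 0.0, -1.0]
grip_width: 91.9
```

```bash
python3 - <<'E'
from h import *
np.set_printoptions(precision=3,suppress=True)
o=get_obs();print(o['tool_pos'],o['tcp_rot'],o['time'])
m,im=snap('wrist','w5')
m,im=snap('scene','s5');crop(im,360,130,520,320,4,'s5c.png')
E
```

```text
[544.645 284.639 132.137] [3.14  0.004 0.122] 6.2333
```

View pics/w5.png

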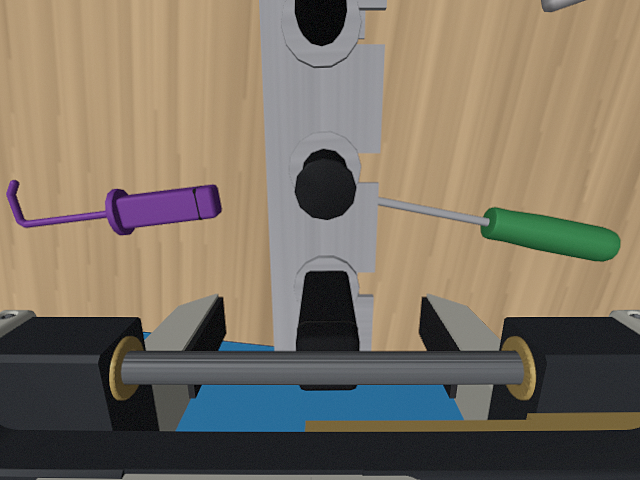

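View pics/s5c.png

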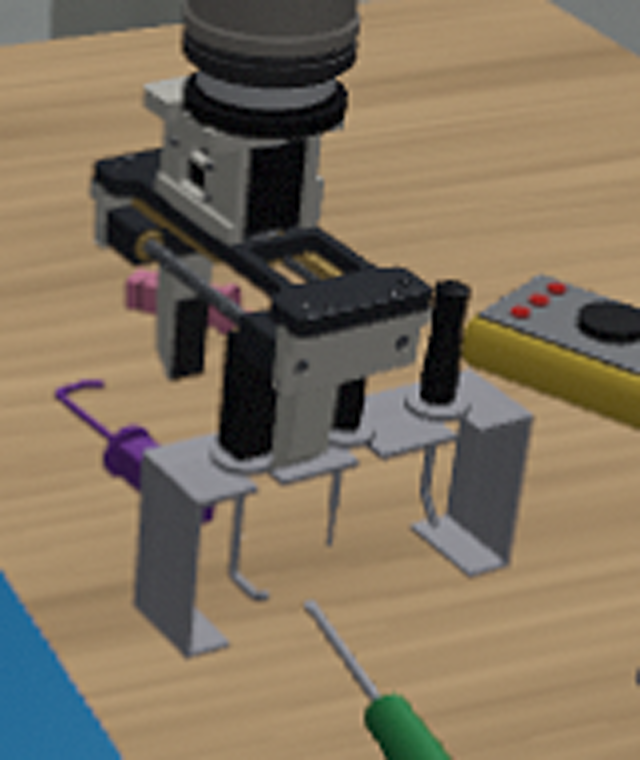

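```bash
python3 - <<'E'
from h import *
np.set_printoptions(precision=3,suppress=True)
o=get_obs();print(o['tool_pos'],o['tcp_rot'],o['time'],o['dq'])
m,im=load('w5')
print(proj(m,[[547.3,289.8,167],[546.1,289.2,100]]))
E
```

```text
[545.888 285.422 134.341] [ 3.141 -0.     0.123] 6.3333 [ 0.004 -0.012 -0.022  0.     0.001 -0.003]
[[327.442 369.753]
 [323.597 290.876]]
```

Call:
{"method": "drive_tool", "body": {"deltas": [{"hand":-1,"tx":0.04,"ty":-0.1,"tz":0.04,"wx":0,"wy":0,"wz":0},{"hand":-1,"tx":0,"ty":0,"tz":0,"wx":0,"wy":0,"wz":0},{"hand":1,"tx":0,"ty":0,"tz":0,"wx":0,"wy":0,"wz":0},{"hand":1,"tx":0,"ty":0,"tz":0,"wx":0,"wy":0,"wz":0},{"hand":1,"tx":0,"ty":0,"tz":0,"wx":0,"wy":0,"wz":0},{"hand":1,"tx":0,"ty":0,"tz":0,"wx":0,"wy":0,"wz":0},{"hand":1,"tx":0,"ty":0,"tz":0,"wx":0,"wy":0,"wz":0},{"hand":1,"tx":0,"ty":0,"tz":0,"wx":0,"wy":0,"wz":0},{"hand":1,"tx":0,"ty":0,"tz":0,"wx":0,"wy":0,"wz":0},{"hand":1,"tx":0,"ty":0,"tz":0,"wx":0,"wy":0,"wz":0}]}}

```text
time: 7.17
tool_pos: [546.9, 290.0, 132.3]
tcp_rot: [3.142, 0.0, 0.124]
contact_force: [0.5, -0.2, -0.3]
grip_width: 43.2
```

Call:
{"method": "drive_tool", "body": {"deltas": [{"hand":1,"tx":0,"ty":0,"tz":0,"wx":0,"wy":0,"wz":0},{"hand":1,"tx":0,"ty":0,"tz":0,"wx":0,"wy":0,"wz":0},{"hand":1,"tx":0,"ty":0,"tz":0,"wx":0,"wy":0,"wz":0},{"hand":1,"tx":0,"ty":0,"tz":0,"wx":0,"wy":0,"wz":0},{"hand":1,"tx":0,"ty":0,"tz":0,"wx":0,"wy":0,"wz":0},{"hand":1,"tx":0,"ty":0,"tz":0,"wx":0,"wy":0,"wz":0},{"hand":1,"tx":0,"ty":0,"tz":0,"wx":0,"wy":0,"wz":0}]}}

```text
time: 7.75
tool_pos: [546.9, 290.1, 132.3]
tcp_rot: [3.141, 0.0, 0.124]
contact_force: [-0.7, -1.0, -0.2]
grip_width: 21.8
```

```bash
python3 - <<'E'
from h import *
np.set_printoptions(precision=3,suppress=True)
o=get_obs();print(o['tool_pos'],o['tcp_rot'],o['time'],o['grip_width'],o['contact_force'])
E
```

```text
[546.902 290.062 132.261] [3.141 0.    0.124] 7.75 21.795027505015877 [-0.715 -0.966 -0.156]
```

Call:
{"method": "drive_tool", "body": {"deltas": [{"hand":1,"tx":0,"ty":0,"tz":-0.2,"wx":0,"wy":0,"wz":0},{"hand":1,"tx":0,"ty":0,"tz":-0.4,"wx":0,"wy":0,"wz":0},{"hand":1,"tx":0,"ty":0,"tz":-0.5,"wx":0,"wy":0,"wz":0},{"hand":1,"tx":0,"ty":0,"tz":-0.5,"wx":0,"wy":0,"wz":0},{"hand":1,"tx":0,"ty":0,"tz":-0.5,"wx":0,"wy":0,"wz":0},{"hand":1,"tx":0,"ty":0,"tz":-0.5,"wx":0,"wy":0,"wz":0},{"hand":1,"tx":0,"ty":0,"tz":0,"wx":0,"wy":0,"wz":0}]}}

```text
time: 8.33
tool_pos: [548.6, 290.8, 241.5]
tcp_rot: [-3.14, -0.008, 0.124]
contact_force: [0.1, 0.3, 0.0]
grip_width: 21.9
```

```bash
python3 - <<'E'
from h import *
np.set_printoptions(precision=3,suppress=True)
o=get_obs();print(o['tool_pos'],o['tcp_rot'],o['time'],o['grip_width'],o['contact_force'])
m,im=snap('scene','s6');crop(im,360,80,520,300,4,'s6c.png')
E
```

```text
[548.58  290.763 241.451] [-3.14  -0.008  0.124] 8.3333 21.877462989219868 [0.122 0.347 0.012]
```

View pics/s6c.png

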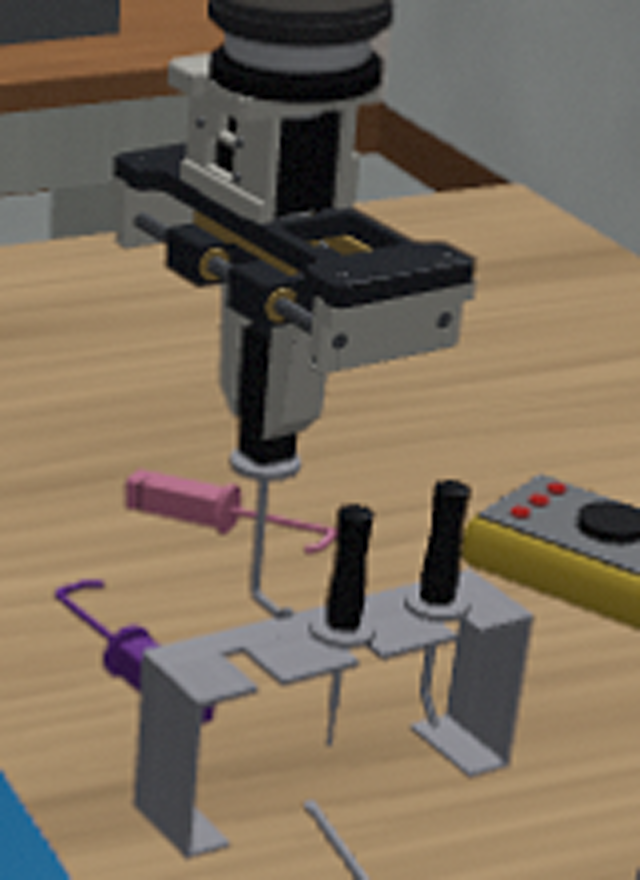

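The hook pick is held and clear of the stand (hook at about (430,233) in the scene picture). Now going to the magnifier.

Call:
{"method": "drive_tool", "body": {"deltas": [{"hand":1,"tx":0,"ty":0,"tz":0,"wx":0,"wy":0,"wz":0.7},{"hand":1,"tx":0,"ty":0,"tz":0,"wx":0,"wy":0,"wz":0.66},{"hand":1,"tx":-0.12,"ty":0.4,"tz":0,"wx":0,"wy":0,"wz":0},{"hand":1,"tx":-0.12,"ty":0.8,"tz":0,"wx":0,"wy":0,"wz":0},{"hand":1,"tx":-0.12,"ty":0.8,"tz":0,"wx":0,"wy":0,"wz":0},{"hand":1,"tx":-0.12,"ty":0.8,"tz":0,"wx":0,"wy":0,"wz":0},{"hand":1,"tx":-0.12,"ty":0.8,"tz":0,"wx":0,"wy":0,"wz":0},{"hand":1,"tx":-0.12,"ty":0.8,"tz":0,"wx":0,"wy":0,"wz":0},{"hand":1,"tx":-0.12,"ty":0.8,"tz":0,"wx":0,"wy":0,"wz":0},{"hand":1,"tx":-0.12,"ty":0.8,"tz":0,"wx":0,"wy":0,"wz":0},{"hand":1,"tx":-0.12,"ty":0.8,"tz":0,"wx":0,"wy":0,"wz":0},{"hand":1,"tx":-0.12,"ty":0.8,"tz":0,"wx":0,"wy":0,"wz":0},{"hand":1,"tx":-0.12,"ty":0.8,"tz":0,"wx":0,"wy":0,"wz":0},{"hand":1,"tx":-0.12,"ty":0.8,"tz":0,"wx":0,"wy":0,"wz":0},{"hand":1,"tx":-0.12,"ty":0.8,"tz":0,"wx":0,"wy":0,"wz":0},{"hand":1,"tx":-0.12,"ty":0.8,"tz":0,"wx":0,"wy":0,"wz":0},{"hand":1,"tx":-0.12,"ty":0.8,"tz":0,"wx":0,"wy":0,"wz":0},{"hand":1,"tx":-0.12,"ty":0.5,"tz":0,"wx":0,"wy":0,"wz":0},{"hand":1,"tx":0,"ty":0,"tz":0,"wx":0,"wy":0,"wz":0},{"hand":1,"tx":0,"ty":0,"tz":0,"wx":0,"wy":0,"wz":0}]}}

```text
time: 10.05
tool_pos: [471.9, -194.9, 235.1]
tcp_rot: [-3.14, 0.002, 0.003]
contact_force: [0.4, 0.6, -0.2]
grip_width: 21.8
```

Call:
{"method": "drive_tool", "body": {"deltas": [{"hand":1,"tx":-0.05,"ty":0.35,"tz":0.4,"wx":0,"wy":0,"wz":0},{"hand":1,"tx":0,"ty":0,"tz":0.5,"wx":0,"wy":0,"wz":0},{"hand":1,"tx":0,"ty":0,"tz":0.5,"wx":0,"wy":0,"wz":0},{"hand":1,"tx":0,"ty":0,"tz":0.5,"wx":0,"wy":0,"wz":0},{"hand":1,"tx":0,"ty":0,"tz":0.4,"wx":0,"wy":0,"wz":0},{"hand":1,"tx":0,"ty":0,"tz":0.2,"wx":0,"wy":0,"wz":0},{"hand":1,"tx":0,"ty":0,"tz":0.15,"wx":0,"wy":0,"wz":0},{"hand":1,"tx":0,"ty":0,"tz":0,"wx":0,"wy":0,"wz":0},{"hand":1,"tx":0,"ty":0,"tz":0,"wx":0,"wy":0,"wz":0}]}}

```text
time: 10.8
tool_pos: [471.2, -208.1, 130.7]
tcp_rot: [3.141, -0.0, 0.006]
contact_force: [0.0, 0.1, -0.4]
grip_width: 22.0
```

```bash
python3 - <<'E'
from h import *
np.set_printoptions(precision=3,suppress=True)
o=get_obs();print(o['tool_pos'],o['tcp_rot'],o['time'],o['grip_width'],o['contact_force'])
m,im=snap('scene','s7');crop(im,90,200,250,400,4,'s7c.png')
m,im=snap('wrist','w7')
E
```

```text
[ 471.184 -208.066  130.71 ] [ 3.141 -0.     0.006] 10.8 21.97820710350514 [ 0.014  0.089 -0.355]
```

View pics/s7c.png

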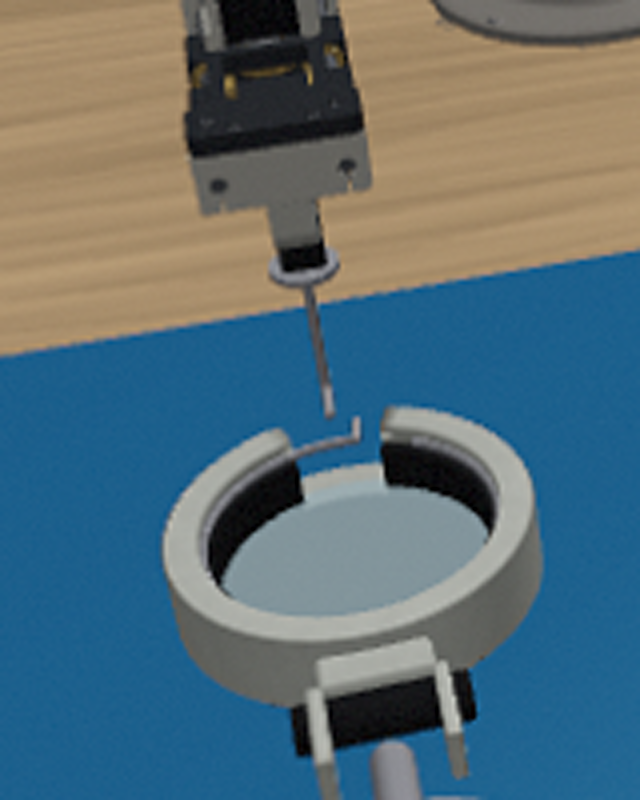

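View pics/w7.png

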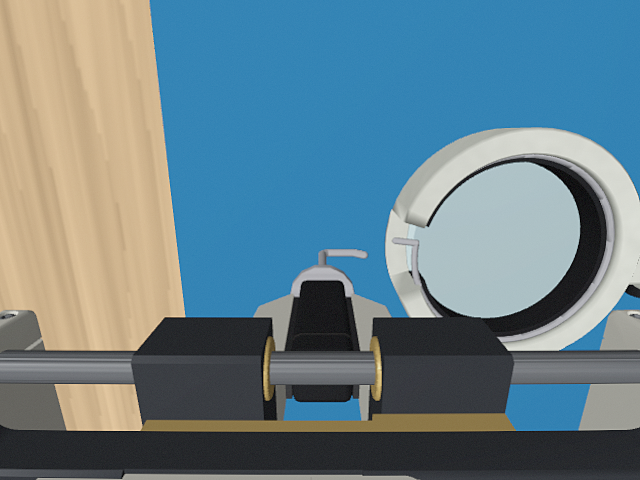

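```bash
python3 - <<'E'
from h import *
np.set_printoptions(precision=1,suppress=True)
m,im=load('w7');s,_=load('s7')
P=[[471.2,-208.1,23.4],[493,-208.1,23.4],[500,-208,28.4],[502,-208,28.4],[535.9,-195.8,35.5]]
print(proj(m,P));print((proj(s,P)-[90,200])*4)
crop(im,290,210,450,310,5,'w7c.png')
E
```

```text
[[319.7 253. ]
 [350.5 253.2]
 [361.1 255.3]
 [364.  255.3]
 [416.5 241.6]]
[[320.9 384.2]
 [324.3 409.5]
 [324.2 409.5]
 [324.5 411.9]
 [354.1 436.5]]
```

View pics/w7c.png

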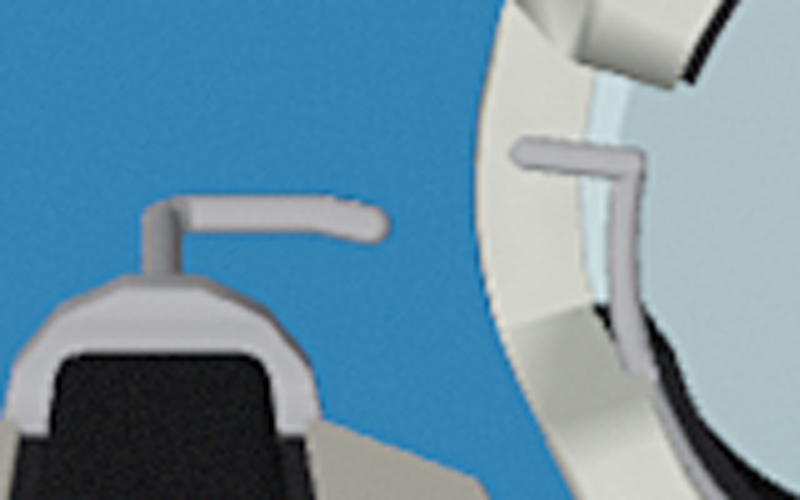

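Call:
{"method": "drive_tool", "body": {"deltas": [{"hand":1,"tx":0,"ty":0.02,"tz":0.08,"wx":0,"wy":0,"wz":0},{"hand":1,"tx":0.2,"ty":0,"tz":0,"wx":0,"wy":0,"wz":0},{"hand":1,"tx":0.2,"ty":0,"tz":0,"wx":0,"wy":0,"wz":0},{"hand":1,"tx":0,"ty":0,"tz":0,"wx":0,"wy":0,"wz":0},{"hand":1,"tx":0,"ty":0,"tz":0,"wx":0,"wy":0,"wz":0}]}}

```text
time: 11.32
tool_pos: [487.5, -209.1, 127.1]
tcp_rot: [3.141, -0.0, 0.006]
contact_force: [-0.1, -0.2, -0.8]
grip_width: 21.7
```

```bash
python3 - <<'E'
from h import *
np.set_printoptions(precision=3,suppress=True)
o=get_obs();print(o['tool_pos'],o['tcp_rot'],o['time'],o['grip_width'],o['contact_force'])
m,im=snap('wrist','w8');crop(im,290,190,450,310,5,'w8c.png')
o=get_obs();print(o['tool_pos'])
P=o['tool_pos']+[3,0,-107.3]+np.array([[0,0,0],[22,0,0],[29,0,5],[31,0,5]])
print(P,((proj(m,P)-[290,190])*5).round())
E
```

```text
[ 487.491 -209.112  127.135] [ 3.141 -0.     0.006] 11.3167 21.73173917706706 [-0.112 -0.186 -0.792]
[ 487.051 -208.995  127.018]
[[ 490.051 -208.995   19.718]
 [ 512.051 -208.995   19.718]
 [ 519.051 -208.995   24.718]
 [ 521.051 -208.995   24.718]] [[169. 317.]
 [324. 318.]
 [377. 329.]
 [392. 329.]]
```

View pics/w8c.png

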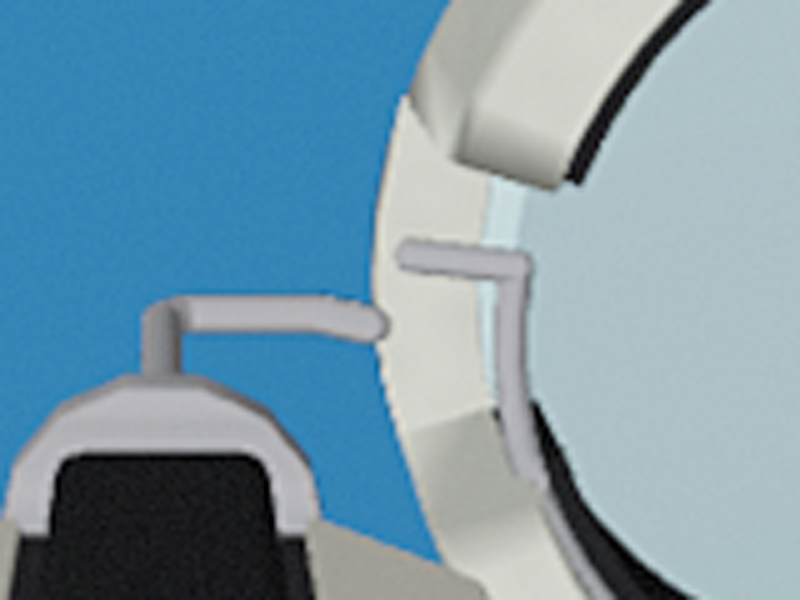

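Call:
{"method": "drive_tool", "body": {"deltas": [{"hand":1,"tx":0.2,"ty":0,"tz":0,"wx":0,"wy":0,"wz":0},{"hand":1,"tx":0.2,"ty":0,"tz":0,"wx":0,"wy":0,"wz":0},{"hand":1,"tx":0.2,"ty":0,"tz":0,"wx":0,"wy":0,"wz":0},{"hand":1,"tx":0.2,"ty":0,"tz":0,"wx":0,"wy":0,"wz":0},{"hand":1,"tx":0.06,"ty":0,"tz":0,"wx":0,"wy":0,"wz":0},{"hand":1,"tx":0,"ty":0,"tz":0,"wx":0,"wy":0,"wz":0},{"hand":1,"tx":0,"ty":0,"tz":0,"wx":0,"wy":0,"wz":0}]}}

```text
time: 11.95
tool_pos: [521.2, -208.7, 126.9]
tcp_rot: [-3.141, 0.001, 0.006]
contact_force: [-0.4, -0.3, -1.0]
grip_width: 22.0
```

```bash
python3 - <<'E'
from h import *
np.set_printoptions(precision=3,suppress=True)
o=get_obs();print(o['tool_pos'],o['tcp_rot'],o['time'],o['grip_width'],o['contact_force'])
m,im=snap('wrist','w9');crop(im,290,190,450,310,5,'w9c.png')
m,im=snap('scene','s9');crop(im,90,200,250,400,4,'s9c.png')
E
```

```text
[ 521.188 -208.727  126.852] [-3.141  0.001  0.006] 11.95 21.969915019733204 [-0.354 -0.299 -1.026]
```

View pics/w9c.png

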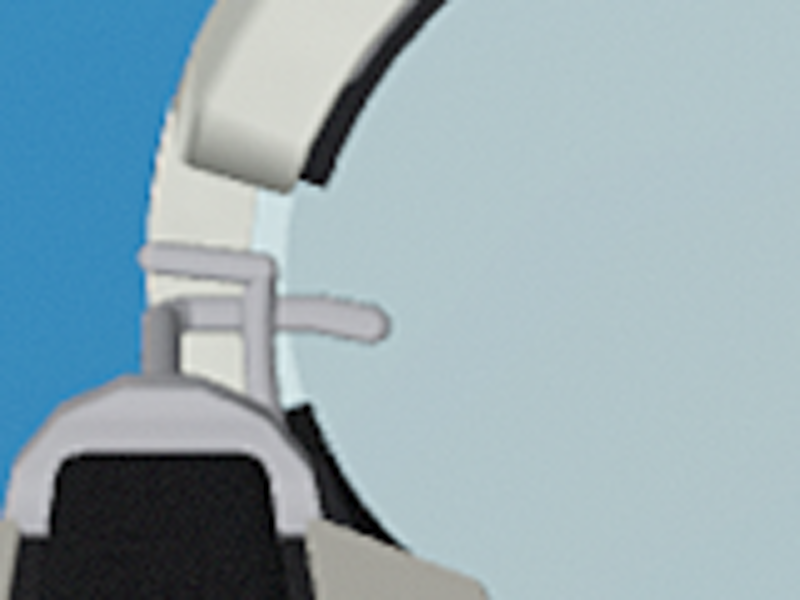

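View pics/s9c.png

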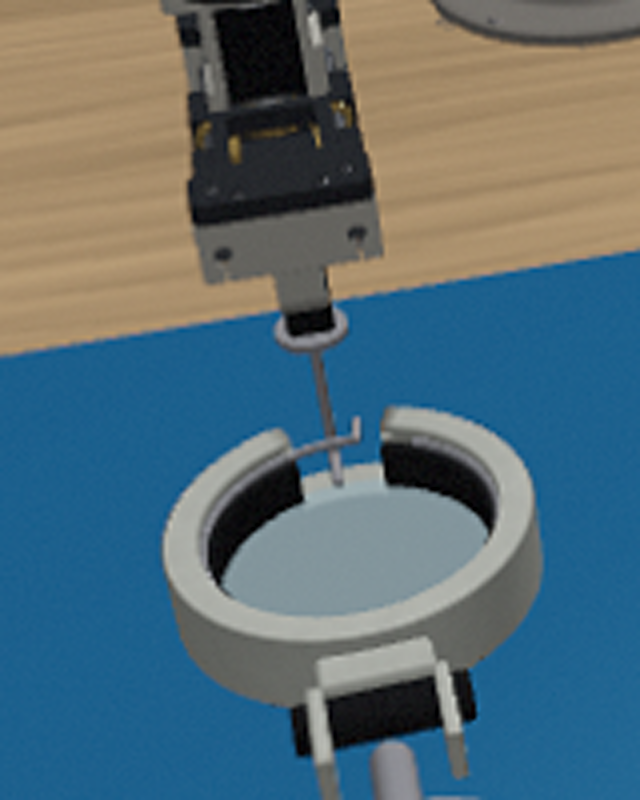

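Call:
{"method": "drive_tool", "body": {"deltas": [{"hand":1,"tx":0,"ty":0,"tz":-0.1,"wx":0,"wy":0,"wz":0},{"hand":1,"tx":0,"ty":0,"tz":-0.1,"wx":0,"wy":0,"wz":0},{"hand":1,"tx":0,"ty":0,"tz":-0.05,"wx":0,"wy":0,"wz":0},{"hand":1,"tx":0,"ty":0,"tz":-0.05,"wx":0,"wy":0,"wz":0},{"hand":1,"tx":0,"ty":0,"tz":-0.05,"wx":0,"wy":0,"wz":0},{"hand":1,"tx":0,"ty":0,"tz":-0.05,"wx":0,"wy":0,"wz":0},{"hand":1,"tx":0,"ty":0,"tz":-0.05,"wx":0,"wy":0,"wz":0},{"hand":1,"tx":0,"ty":0,"tz":-0.05,"wx":0,"wy":0,"wz":0},{"hand":1,"tx":0,"ty":0,"tz":-0.05,"wx":0,"wy":0,"wz":0},{"hand":1,"tx":0,"ty":0,"tz":-0.05,"wx":0,"wy":0,"wz":0}]}}

```text
time: 12.88
tool_pos: [520.5, -208.6, 151.0]
tcp_rot: [-3.141, 0.002, 0.005]
contact_force: [-3.1, 1.4, -5.3]
grip_width: 22.1
```

```bash
python3 - <<'E'
from h import *
np.set_printoptions(precision=3,suppress=True)
o=get_obs();print(o['tool_pos'],o['tcp_rot'],o['time'],o['grip_width'],o['contact_force'])
m,im=snap('wrist','w10');crop(im,290,190,450,310,5,'w10c.png')
m,im=snap('scene','s10');crop(im,90,200,250,400,4,'s10c.png')
E
```

```text
[ 520.481 -208.604  150.973] [-3.141  0.002  0.005] 12.8833 22.090739754266103 [-3.051  1.439 -5.306]
```

View pics/w10c.png

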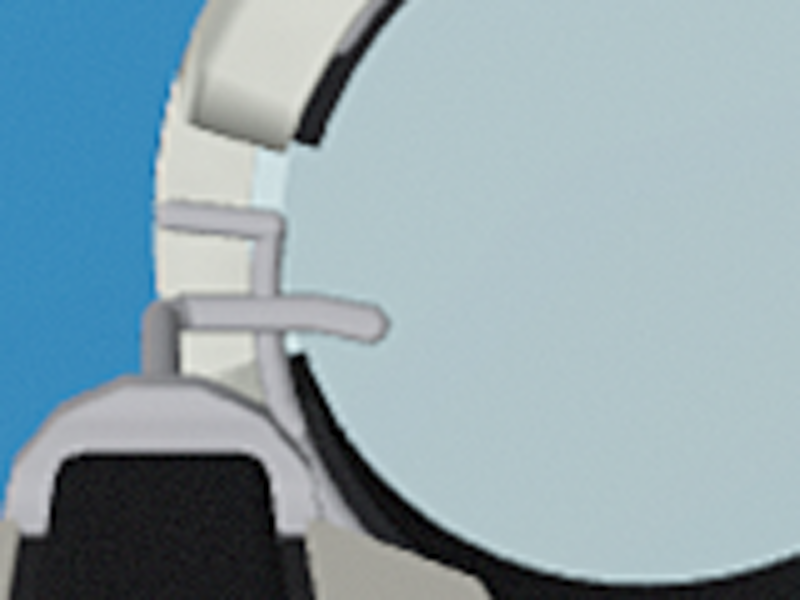

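View pics/s10c.png

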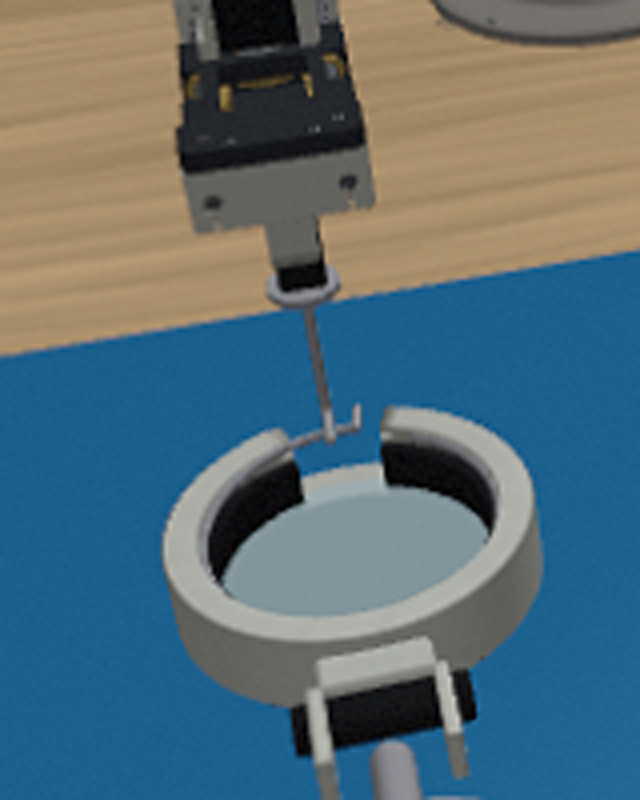

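```bash
python3 - <<'E'
from h import *
np.set_printoptions(precision=1,suppress=True)
m,im=load('w10');crop(im,318,220,378,275,12,'w10d.png')
s,is_=load('s10');crop(is_,150,285,200,325,14,'s10d.png')
h=np.array([520.5+3,-208.6,150.97-107.3])
for P in (h+np.array([[0,0,0],[10,0,0],[22,0,0],[31,0,5]]),): print(P[0],(proj(m,P)-[318,220])*12,(proj(s,P)-[150,285])*14)
c=(290+277/5,190+218/5); cs=(90+358/4,200+431/4)
print('corner',tri([(m,c),(s,cs)]))
E
```

```text
[ 523.5 -208.6   43.7] [[ 80.5 404.4]
 [250.1 405.4]
 [453.6 406.7]
 [616.2 434.5]] [[287.2 253.3]
 [293.  296.3]
 [300.  348.7]
 [299.8 358.4]]
corner (array([ 538.1, -194.1,   40.1]), [np.float64(0.6074421349204027), np.float64(0.6074421349204177)])
```

View pics/w10d.png

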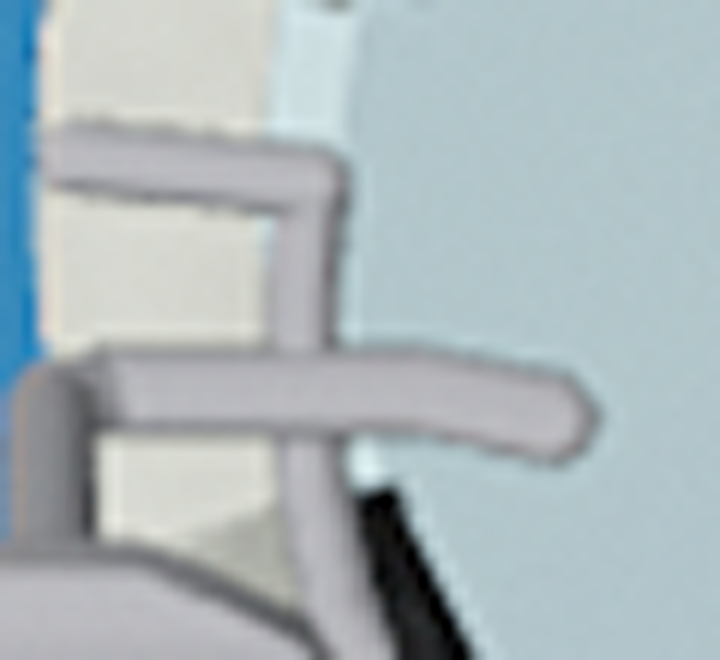

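View pics/s10d.png

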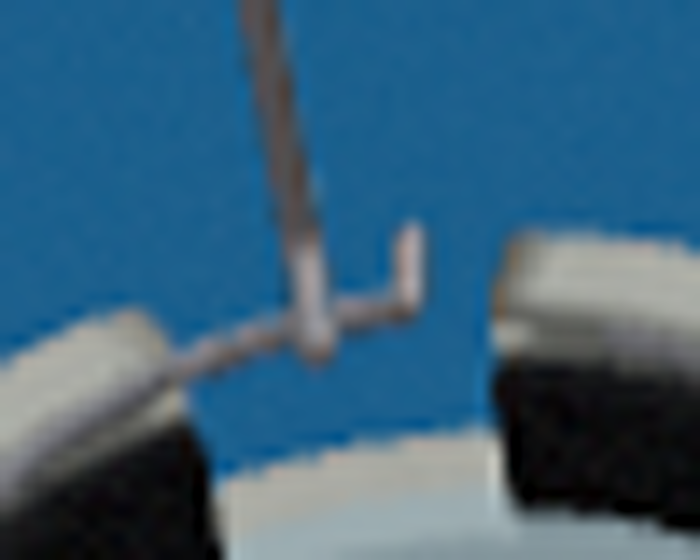

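```bash
python3 - <<'E'
from h import *
np.set_printoptions(precision=1,suppress=True)
m,im=load('w10');m2,_=load('w9')
for mm,uv in [(m,(345.4,234)),(m2,(290+266/5,190+268/5))]:
    for z in (35,40,45,50): print(z,atz(mm,uv,z))
s,_=load('s10')
for uv in [(90+358/4,200+431/4)]:
    for z in (35,40,45,50): print('s',z,atz(s,uv,z))
s,_=load('s9')
for z in (35,40,45,50): print('s9',z,atz(s,(90+357/4,200+437/4),z))
o=get_obs();print(o['contact_force'],o['moment'],o['tool_pos'])
E
```

```text
35 [ 538.3 -196.4   35. ]
40 [ 538.  -195.1   40. ]
45 [ 537.7 -193.7   45. ]
50 [ 537.4 -192.4   50. ]
35 [ 536.3 -196.7   35. ]
40 [ 536.  -195.2   40. ]
45 [ 535.7 -193.7   45. ]
50 [ 535.4 -192.2   50. ]
s 35 [ 531.4 -193.6   35. ]
s 40 [ 538.3 -193.6   40. ]
s 45 [ 545.2 -193.5   45. ]
s 50 [ 552.  -193.4   50. ]
s9 35 [ 536.  -194.5   35. ]
s9 40 [ 542.8 -194.4   40. ]
s9 45 [ 549.7 -194.4   45. ]
s9 50 [ 556.5 -194.3   50. ]
[-0.9  1.2 -4.9] [ 0.2  0.4 -0. ] [ 521.  -208.8  151.3]
```

Call:
{"method": "drive_tool", "body": {"deltas": [{"hand":1,"tx":0,"ty":0,"tz":-0.05,"wx":0,"wy":0,"wz":0},{"hand":1,"tx":0,"ty":0,"tz":-0.05,"wx":0,"wy":0,"wz":0},{"hand":1,"tx":0,"ty":0,"tz":0,"wx":0,"wy":0,"wz":0}]}}

```text
time: 13.23
tool_pos: [521.3, -209.0, 155.5]
tcp_rot: [3.141, -0.0, 0.005]
contact_force: [-2.3, -0.7, -5.5]
grip_width: 22.0
```

```bash
python3 - <<'E'
from h import *
np.set_printoptions(precision=3,suppress=True)
o=get_obs();print(o['tool_pos'],o['tcp_rot'],o['time'],o['grip_width'],o['contact_force'],o['moment'])
m,im=snap('wrist','w11');a=cv2.resize(im[210:290,300:400],None,fx=6,fy=6,interpolation=cv2.INTER_CUBIC)
cv2.imwrite('pics/w11c.png',a)
m,im=snap('scene','s11');crop(im,140,275,210,335,10,'s11c.png')
E
```

```text
[ 521.301 -208.988  155.459] [ 3.141 -0.     0.005] 13.2333 21.966456722165677 [-2.284 -0.709 -5.5  ] [ 0.053  0.338 -0.012]
```

View pics/w11c.png

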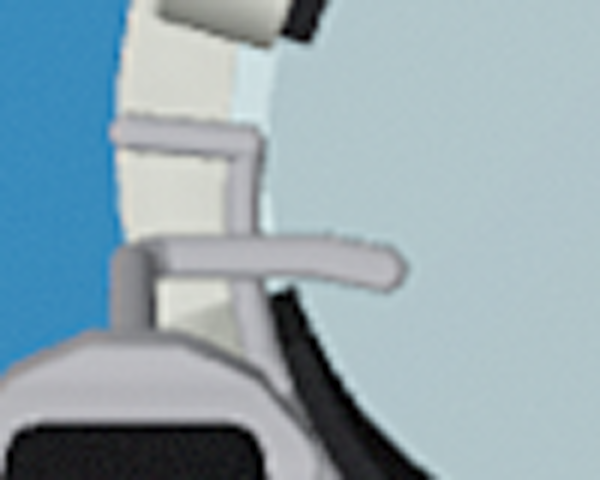

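View pics/s11c.png

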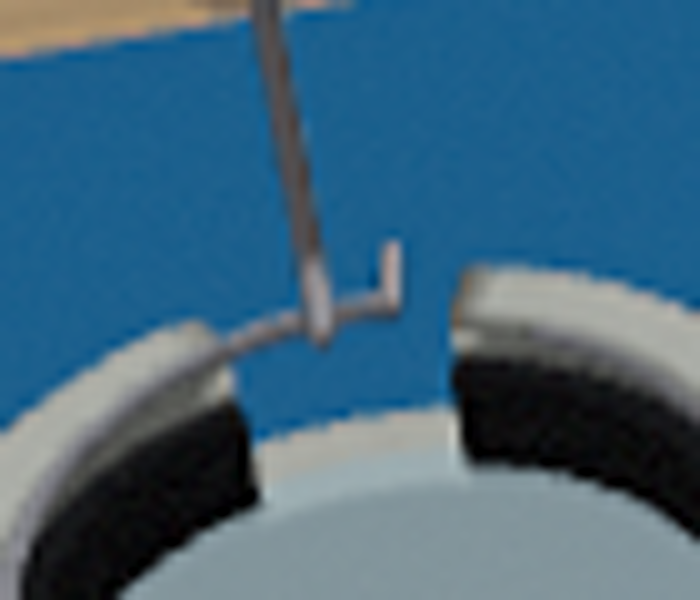

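Call:
{"method": "drive_tool", "body": {"deltas": [{"hand":1,"tx":0,"ty":0,"tz":-0.05,"wx":0,"wy":0,"wz":0},{"hand":1,"tx":0,"ty":0,"tz":-0.05,"wx":0,"wy":0,"wz":0},{"hand":1,"tx":0,"ty":0,"tz":-0.05,"wx":0,"wy":0,"wz":0},{"hand":1,"tx":0,"ty":0,"tz":-0.05,"wx":0,"wy":0,"wz":0},{"hand":1,"tx":0,"ty":0,"tz":-0.05,"wx":0,"wy":0,"wz":0},{"hand":1,"tx":0,"ty":0,"tz":-0.05,"wx":0,"wy":0,"wz":0},{"hand":1,"tx":0,"ty":0,"tz":0,"wx":0,"wy":0,"wz":0}]}}

```text
time: 13.92
tool_pos: [521.4, -209.1, 167.6]
tcp_rot: [3.141, -0.001, 0.005]
contact_force: [-0.8, -0.4, -7.6]
grip_width: 21.7
```

```bash
cat >> h.py <<'E'
def both(tag,wb=(300,190,420,310),sb=(110,255,230,365)):
    o=get_obs();np.set_printoptions(precision=2,suppress=True);print(o['tool_pos'],o['tcp_rot'],o['time'],o['grip_width'],o['contact_force'],o['moment'])
    m,im=snap('wrist','w'+tag);s,si=snap('scene','s'+tag)
    a=cv2.resize(im[wb[1]:wb[3],wb[0]:wb[2]],(400,400*(wb[3]-wb[1])//(wb[2]-wb[0])),interpolation=cv2.INTER_CUBIC)
    b=cv2.resize(si[sb[1]:sb[3],sb[0]:sb[2]],(400,400*(sb[3]-sb[1])//(sb[2]-sb[0])),interpolation=cv2.INTER_CUBIC)
    h=max(a.shape[0],b.shape[0]);c=np.zeros((h,800,3),np.uint8);c[:a.shape[0],:400]=a;c[:b.shape[0],400:]=b
    cv2.imwrite('pics/b'+tag+'.png',c)
E
python3 -c "
from h import *
both('12')"
```

```text
[ 521.42 -209.07  167.58] [ 3.14 -0.    0.01] 13.9167 21.747314622508092 [-0.84 -0.4  -7.61] [-0.19  0.18  0.02]
```

View pics/b12.png

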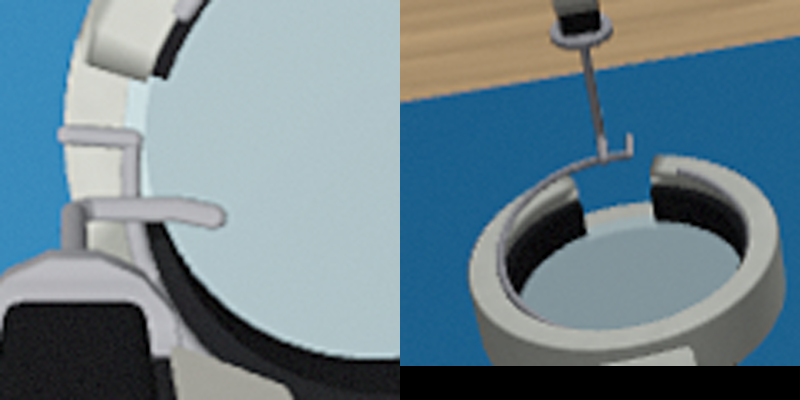

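Call:
{"method": "drive_tool", "body": {"deltas": [{"hand":1,"tx":0,"ty":0,"tz":-0.05,"wx":0,"wy":0,"wz":0},{"hand":1,"tx":0,"ty":0,"tz":-0.05,"wx":0,"wy":0,"wz":0},{"hand":1,"tx":0,"ty":0,"tz":-0.05,"wx":0,"wy":0,"wz":0},{"hand":1,"tx":0,"ty":0,"tz":-0.05,"wx":0,"wy":0,"wz":0},{"hand":1,"tx":0,"ty":0,"tz":-0.05,"wx":0,"wy":0,"wz":0},{"hand":1,"tx":0,"ty":0,"tz":-0.05,"wx":0,"wy":0,"wz":0},{"hand":1,"tx":0,"ty":0,"tz":-0.05,"wx":0,"wy":0,"wz":0},{"hand":1,"tx":0,"ty":0,"tz":-0.05,"wx":0,"wy":0,"wz":0},{"hand":1,"tx":0,"ty":0,"tz":0,"wx":0,"wy":0,"wz":0}]}}

```text
time: 14.77
tool_pos: [521.4, -209.0, 183.7]
tcp_rot: [3.141, -0.001, 0.005]
contact_force: [0.1, 0.3, -0.5]
grip_width: 21.8
```

```bash
python3 -c "
from h import *
both('13')"
```

```text
[ 521.44 -208.98  183.68] [ 3.14 -0.    0.01] 14.7667 21.83135738037854 [ 0.08  0.28 -0.5 ] [ 0.01 -0.06  0.04]
```

View pics/b13.png

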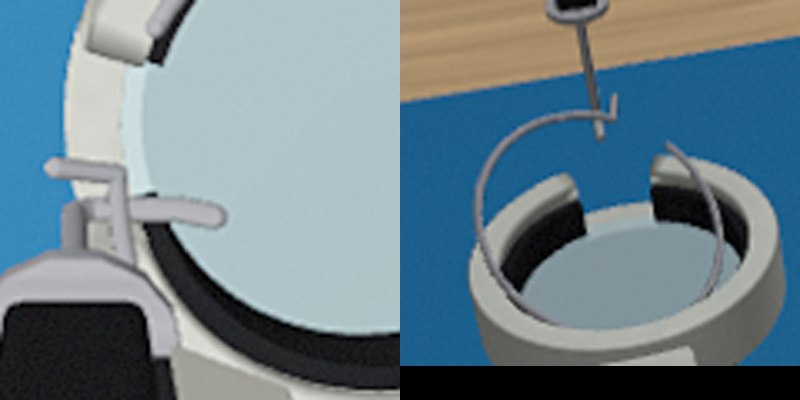

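Call:
{"method": "drive_tool", "body": {"deltas": [{"hand":1,"tx":0,"ty":0,"tz":-0.05,"wx":0,"wy":0,"wz":0},{"hand":1,"tx":0,"ty":0,"tz":-0.05,"wx":0,"wy":0,"wz":0},{"hand":1,"tx":0,"ty":0,"tz":-0.05,"wx":0,"wy":0,"wz":0},{"hand":1,"tx":0,"ty":0,"tz":-0.05,"wx":0,"wy":0,"wz":0}]}}

```text
time: 15.2
tool_pos: [521.3, -208.9, 191.3]
tcp_rot: [3.141, -0.0, 0.005]
contact_force: [0.1, 0.5, -1.1]
grip_width: 21.5
```

```bash
python3 -c "
from h import *
both('14')"
```

```text
[ 521.25 -208.91  191.35] [ 3.14 -0.    0.01] 15.2 21.482651792430506 [ 0.12  0.46 -1.11] [-0.02 -0.05 -0.05]
```

View pics/b14.png

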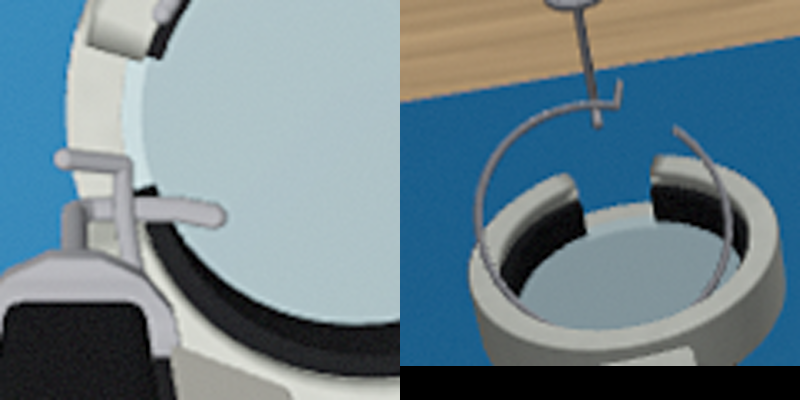

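Call:
{"method": "drive_tool", "body": {"deltas": [{"hand":1,"tx":0.05,"ty":0,"tz":-0.06,"wx":0,"wy":0,"wz":0},{"hand":1,"tx":0.05,"ty":0,"tz":-0.08,"wx":0,"wy":0,"wz":0},{"hand":1,"tx":0.05,"ty":0,"tz":-0.08,"wx":0,"wy":0,"wz":0},{"hand":1,"tx":0.05,"ty":0,"tz":-0.08,"wx":0,"wy":0,"wz":0},{"hand":1,"tx":0.05,"ty":0,"tz":-0.08,"wx":0,"wy":0,"wz":0},{"hand":1,"tx":0.05,"ty":0,"tz":-0.08,"wx":0,"wy":0,"wz":0},{"hand":1,"tx":0.05,"ty":0,"tz":-0.08,"wx":0,"wy":0,"wz":0},{"hand":1,"tx":0.05,"ty":0,"tz":-0.08,"wx":0,"wy":0,"wz":0},{"hand":1,"tx":0.05,"ty":0,"tz":-0.08,"wx":0,"wy":0,"wz":0},{"hand":1,"tx":0.05,"ty":0,"tz":-0.08,"wx":0,"wy":0,"wz":0},{"hand":1,"tx":0.05,"ty":0,"tz":-0.08,"wx":0,"wy":0,"wz":0},{"hand":1,"tx":0,"ty":0,"tz":0,"wx":0,"wy":0,"wz":0}]}}

```text
time: 16.3
tool_pos: [543.8, -208.9, 226.3]
tcp_rot: [3.141, -0.001, 0.006]
contact_force: [0.3, 0.5, -1.1]
grip_width: 21.7
```

```bash
python3 -c "
from h import *
both('15',sb=(110,205,230,365))"
```

```text
[ 543.84 -208.91  226.28] [ 3.14 -0.    0.01] 16.3 21.658057652513655 [ 0.27  0.47 -1.08] [-0.05 -0.08 -0.01]
```

View pics/b15.png

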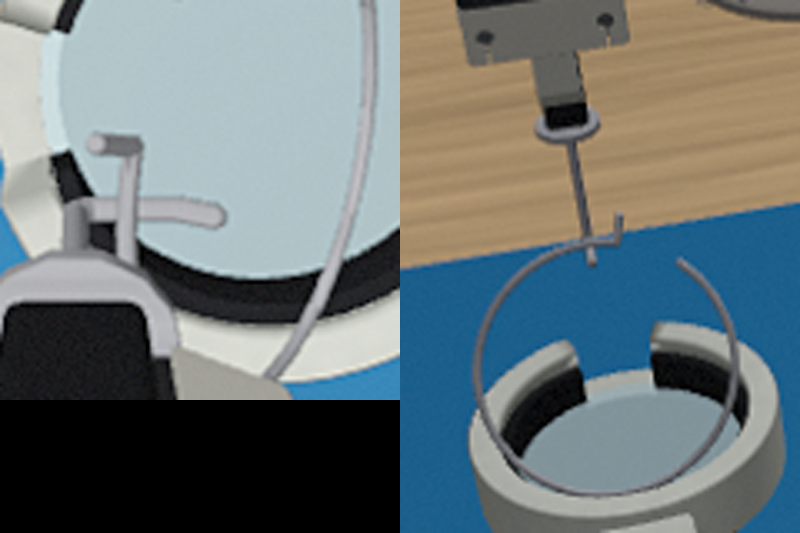

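Call:
{"method": "drive_tool", "body": {"deltas": [{"hand":1,"tx":0.05,"ty":0,"tz":-0.08,"wx":0,"wy":0,"wz":0},{"hand":1,"tx":0.05,"ty":0,"tz":-0.1,"wx":0,"wy":0,"wz":0},{"hand":1,"tx":0.05,"ty":0,"tz":-0.1,"wx":0,"wy":0,"wz":0},{"hand":1,"tx":0.05,"ty":0,"tz":-0.1,"wx":0,"wy":0,"wz":0},{"hand":1,"tx":0.05,"ty":0,"tz":-0.1,"wx":0,"wy":0,"wz":0},{"hand":1,"tx":0.05,"ty":0,"tz":-0.1,"wx":0,"wy":0,"wz":0},{"hand":1,"tx":0.05,"ty":0,"tz":-0.1,"wx":0,"wy":0,"wz":0},{"hand":1,"tx":0.05,"ty":0,"tz":-0.1,"wx":0,"wy":0,"wz":0},{"hand":1,"tx":0.05,"ty":0,"tz":-0.1,"wx":0,"wy":0,"wz":0},{"hand":1,"tx":0.05,"ty":0,"tz":-0.1,"wx":0,"wy":0,"wz":0},{"hand":1,"tx":0,"ty":0,"tz":-0.1,"wx":0,"wy":0,"wz":0},{"hand":1,"tx":0,"ty":0,"tz":-0.1,"wx":0,"wy":0,"wz":0},{"hand":1,"tx":0,"ty":0,"tz":-0.1,"wx":0,"wy":0,"wz":0},{"hand":1,"tx":0,"ty":0,"tz":-0.1,"wx":0,"wy":0,"wz":0},{"hand":1,"tx":0,"ty":0,"tz":-0.1,"wx":0,"wy":0,"wz":0},{"hand":1,"tx":0,"ty":0,"tz":-0.1,"wx":0,"wy":0,"wz":0},{"hand":1,"tx":0,"ty":0,"tz":-0.1,"wx":0,"wy":0,"wz":0},{"hand":1,"tx":0,"ty":0,"tz":-0.1,"wx":0,"wy":0,"wz":0},{"hand":1,"tx":0,"ty":0,"tz":-0.1,"wx":0,"wy":0,"wz":0},{"hand":1,"tx":0,"ty":0,"tz":0,"wx":0,"wy":0,"wz":0}]}}

```text
time: 18.07
tool_pos: [563.5, -208.8, 301.8]
tcp_rot: [3.141, -0.001, 0.005]
contact_force: [-0.0, 0.2, -1.4]
grip_width: 21.7
```

```bash
python3 -c "
from h import *
both('16',wb=(300,160,460,320),sb=(100,165,250,365))"
```

```text
[ 563.53 -208.77  301.81] [ 3.14 -0.    0.01] 18.0667 21.723926468350854 [-0.02  0.16 -1.44] [-0.02 -0.12  0.03]
```

View pics/b16.png

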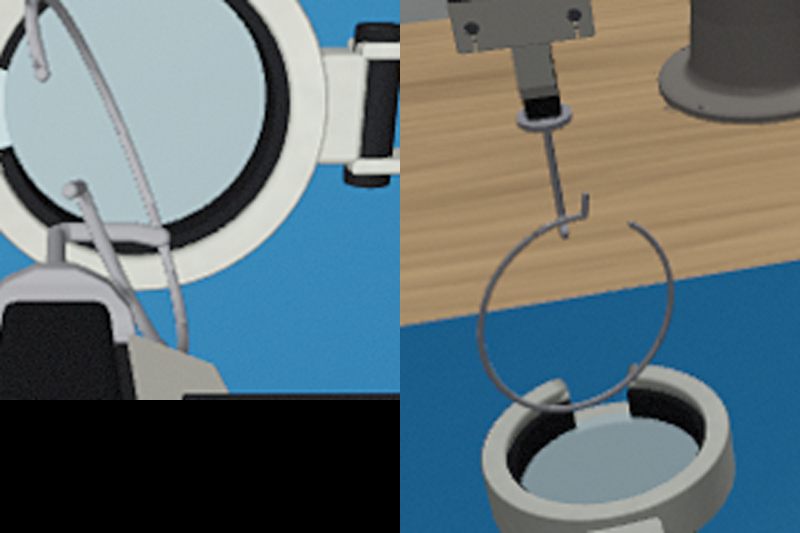

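Call:
{"method": "drive_tool", "body": {"deltas": [{"hand":1,"tx":0,"ty":0,"tz":-0.2,"wx":0,"wy":0,"wz":0},{"hand":1,"tx":0,"ty":0,"tz":-0.2,"wx":0,"wy":0,"wz":0},{"hand":1,"tx":0,"ty":-0.1,"tz":-0.1,"wx":0,"wy":0,"wz":0},{"hand":1,"tx":0,"ty":-0.2,"tz":0,"wx":0,"wy":0,"wz":0},{"hand":1,"tx":0,"ty":-0.3,"tz":0,"wx":0,"wy":0,"wz":0},{"hand":1,"tx":0,"ty":-0.4,"tz":0,"wx":0,"wy":0,"wz":0},{"hand":1,"tx":0,"ty":-0.4,"tz":0,"wx":0,"wy":0,"wz":0},{"hand":1,"tx":0,"ty":-0.4,"tz":0,"wx":0,"wy":0,"wz":0},{"hand":1,"tx":0,"ty":-0.4,"tz":0,"wx":0,"wy":0,"wz":0},{"hand":1,"tx":0,"ty":-0.4,"tz":0,"wx":0,"wy":0,"wz":0},{"hand":1,"tx":0,"ty":-0.4,"tz":0,"wx":0,"wy":0,"wz":0},{"hand":1,"tx":0,"ty":-0.4,"tz":0,"wx":0,"wy":0,"wz":0},{"hand":1,"tx":0,"ty":-0.4,"tz":0,"wx":0,"wy":0,"wz":0},{"hand":1,"tx":0,"ty":-0.4,"tz":0,"wx":0,"wy":0,"wz":0},{"hand":1,"tx":0,"ty":-0.4,"tz":0,"wx":0,"wy":0,"wz":0},{"hand":1,"tx":0,"ty":-0.3,"tz":0,"wx":0,"wy":0,"wz":0},{"hand":1,"tx":0,"ty":-0.2,"tz":0,"wx":0,"wy":0,"wz":0},{"hand":1,"tx":0,"ty":-0.1,"tz":0,"wx":0,"wy":0,"wz":0},{"hand":1,"tx":0,"ty":0,"tz":0,"wx":0,"wy":0,"wz":0}]}}

```text
time: 19.75
tool_pos: [562.0, 0.4, 320.7]
tcp_rot: [3.142, 0.0, 0.007]
contact_force: [0.2, 0.6, -0.7]
grip_width: 21.8
```

```bash
python3 -c "
from h import *
both('17',wb=(240,120,480,340),sb=(150,130,350,350))"
```

```text
[561.96   0.4  320.69] [3.14 0.   0.01] 19.75 21.801761966819566 [ 0.16  0.64 -0.71] [-0.04 -0.02 -0.02]
```

View pics/b17.png

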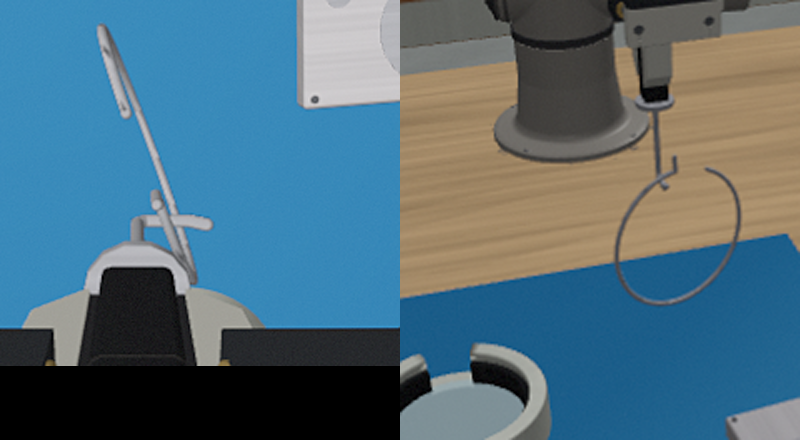

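Call:
{"method": "drive_tool", "body": {"deltas": [{"hand":1,"tx":0,"ty":0,"tz":0.1,"wx":0,"wy":0,"wz":0},{"hand":1,"tx":0,"ty":0,"tz":0.2,"wx":0,"wy":0,"wz":0},{"hand":1,"tx":0,"ty":0,"tz":0.3,"wx":0,"wy":0,"wz":0},{"hand":1,"tx":0,"ty":0,"tz":0.3,"wx":0,"wy":0,"wz":0},{"hand":1,"tx":0,"ty":0,"tz":0.3,"wx":0,"wy":0,"wz":0},{"hand":1,"tx":0,"ty":0,"tz":0.2,"wx":0,"wy":0,"wz":0},{"hand":1,"tx":0,"ty":0,"tz":0.1,"wx":0,"wy":0,"wz":0},{"hand":1,"tx":0,"ty":0,"tz":0,"wx":0,"wy":0,"wz":0},{"hand":1,"tx":0,"ty":0,"tz":0,"wx":0,"wy":0,"wz":0}]}}

```text
time: 20.6
tool_pos: [562.3, -0.8, 260.8]
tcp_rot: [3.141, -0.0, 0.005]
contact_force: [-0.1, 0.8, -0.2]
grip_width: 22.0
```

```bash
python3 -c "
from h import *
both('18',wb=(240,120,480,340),sb=(150,130,350,350))"
```

```text
[562.25  -0.84 260.83] [ 3.14 -0.    0.01] 20.6 21.964717035139252 [-0.05  0.85 -0.18] [-0.02 -0.09 -0.03]
```

View pics/b18.png

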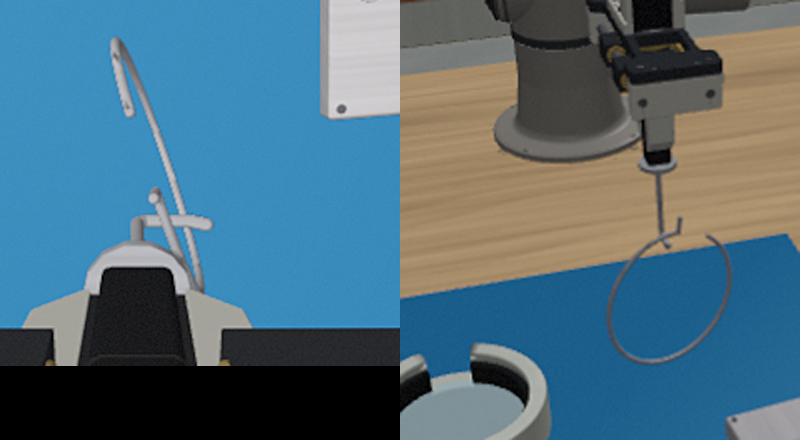

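Call:
{"method": "drive_tool", "body": {"deltas": [{"hand":1,"tx":-0.1,"ty":0,"tz":0.1,"wx":0,"wy":0,"wz":0},{"hand":1,"tx":-0.2,"ty":0,"tz":0.12,"wx":0,"wy":0,"wz":0},{"hand":1,"tx":-0.25,"ty":0,"tz":0.12,"wx":0,"wy":0,"wz":0},{"hand":1,"tx":-0.25,"ty":0,"tz":0.12,"wx":0,"wy":0,"wz":0},{"hand":1,"tx":-0.25,"ty":0,"tz":0.12,"wx":0,"wy":0,"wz":0},{"hand":1,"tx":-0.25,"ty":0,"tz":0.12,"wx":0,"wy":0,"wz":0},{"hand":1,"tx":-0.25,"ty":0,"tz":0.12,"wx":0,"wy":0,"wz":0},{"hand":1,"tx":-0.25,"ty":0,"tz":0.12,"wx":0,"wy":0,"wz":0},{"hand":1,"tx":-0.25,"ty":0,"tz":0.15,"wx":0,"wy":0,"wz":0}]}}

```text
time: 21.45
tool_pos: [479.6, -1.1, 217.4]
tcp_rot: [3.141, -0.001, 0.006]
contact_force: [0.1, 0.9, -0.4]
grip_width: 21.6
```

```bash
python3 -c "
from h import *
both('19',wb=(240,120,480,340),sb=(150,130,350,350))"
```

```text
[479.62  -1.08 217.39] [ 3.14 -0.    0.01] 21.45 21.572897105110417 [ 0.08  0.93 -0.4 ] [ 0.01 -0.06  0.  ]
```

View pics/b19.png

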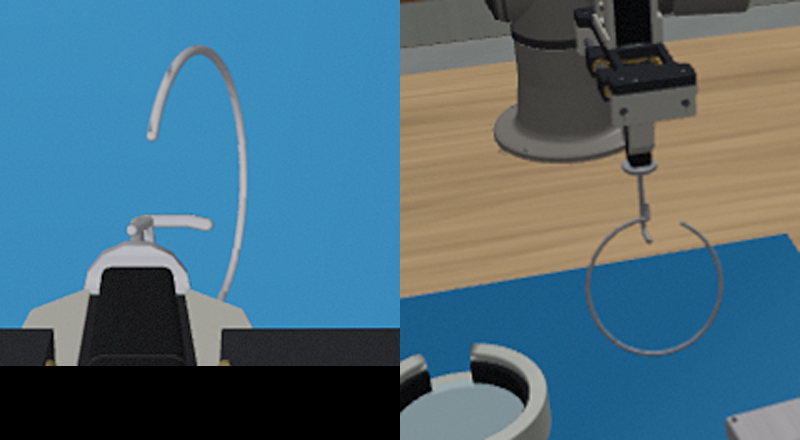

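```bash
python3 - <<'E'
from h import *
m,im=load('s19');crop(im,245,200,325,265,10,'s19c.png')
m,im=load('w19');crop(im,290,220,400,310,7,'w19c.png')
E
```

```text
(no output)
```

View pics/s19c.png

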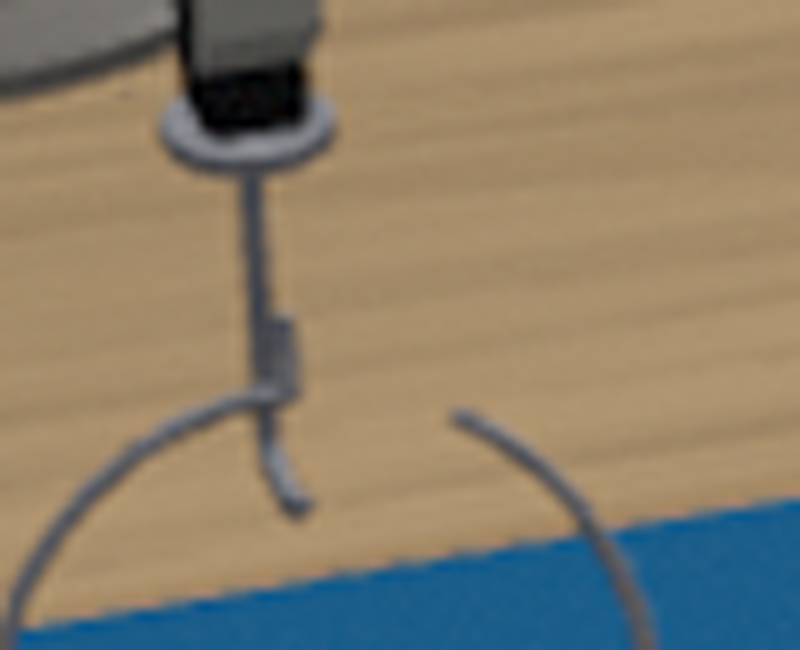

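View pics/w19c.png

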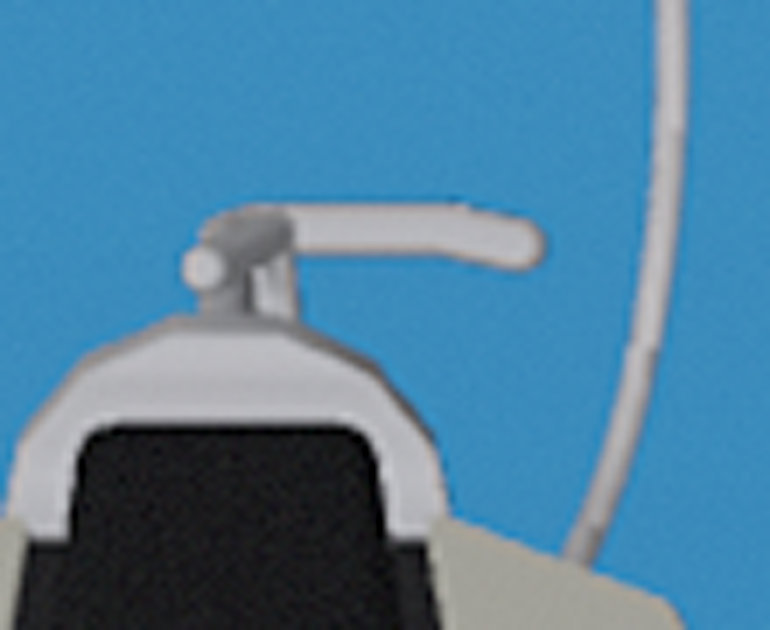

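Call:
{"method": "drive_tool", "body": {"deltas": [{"hand":1,"tx":-0.12,"ty":0.08,"tz":0,"wx":0,"wy":0,"wz":0},{"hand":1,"tx":-0.15,"ty":0.08,"tz":0,"wx":0,"wy":0,"wz":0},{"hand":1,"tx":-0.15,"ty":0.08,"tz":0,"wx":0,"wy":0,"wz":0},{"hand":1,"tx":-0.15,"ty":0.04,"tz":0,"wx":0,"wy":0,"wz":0},{"hand":1,"tx":0,"ty":0,"tz":0,"wx":0,"wy":0,"wz":0}]}}

```text
time: 21.97
tool_pos: [456.4, -12.8, 217.2]
tcp_rot: [3.141, 0.0, 0.005]
contact_force: [0.6, -0.2, -1.7]
grip_width: 21.8
```

```bash
python3 -c "
from h import *
both('20',wb=(240,120,480,340),sb=(220,190,340,310))"
```

```text
[456.36 -12.84 217.24] [3.14 0.   0.  ] 21.9667 21.825382609058845 [ 0.59 -0.21 -1.68] [-0.   -0.08  0.04]
```

View pics/b20.png

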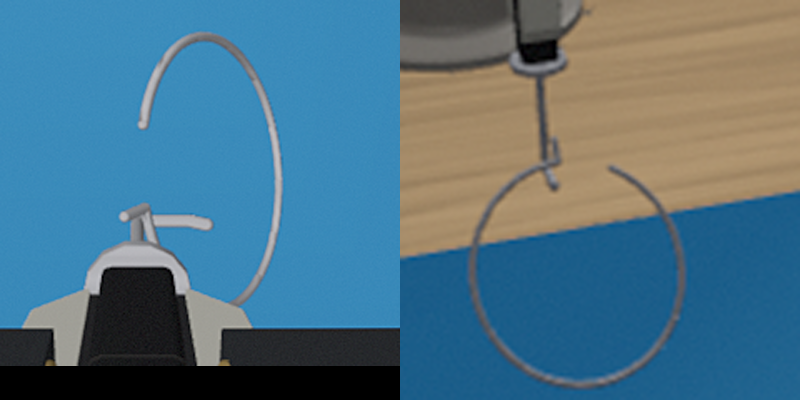

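Call:
{"method": "drive_tool", "body": {"deltas": [{"hand":1,"tx":-0.15,"ty":0.05,"tz":0,"wx":0,"wy":0,"wz":0},{"hand":1,"tx":-0.2,"ty":0.05,"tz":0,"wx":0,"wy":0,"wz":0},{"hand":1,"tx":-0.2,"ty":0,"tz":0.05,"wx":0,"wy":0,"wz":0},{"hand":1,"tx":-0.2,"ty":0,"tz":0.15,"wx":0,"wy":0,"wz":0},{"hand":1,"tx":-0.15,"ty":0,"tz":0.2,"wx":0,"wy":0,"wz":0},{"hand":1,"tx":-0.15,"ty":0,"tz":0.2,"wx":0,"wy":0,"wz":0},{"hand":1,"tx":0,"ty":0,"tz":0,"wx":0,"wy":0,"wz":0}]}}

```text
time: 22.65
tool_pos: [412.9, -16.3, 191.8]
tcp_rot: [-3.141, 0.004, 0.005]
contact_force: [-1.1, 0.7, -0.6]
grip_width: 21.6
```

```bash
python3 -c "
from h import *
both('21',wb=(240,120,480,340),sb=(220,170,340,300))"
```

```text
[412.88 -16.31 191.8 ] [-3.14  0.    0.01] 22.65 21.639746599568557 [-1.05  0.72 -0.65] [-0.01 -0.06  0.01]
```

View pics/b21.png

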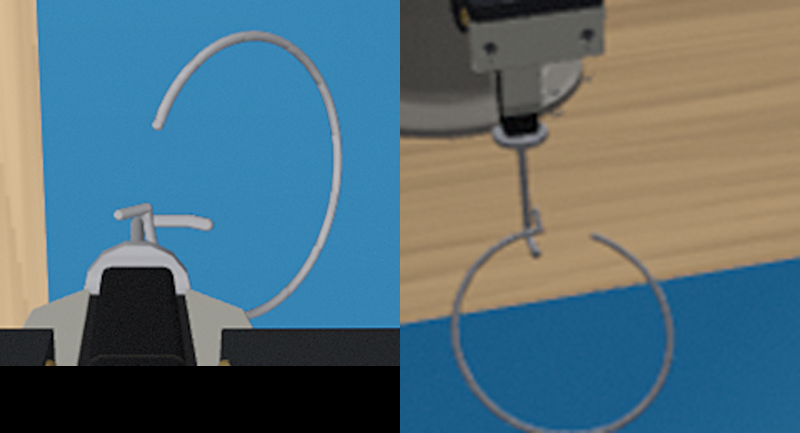

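```bash
python3 - <<'E'
from h import *
np.set_printoptions(precision=1,suppress=True)
s=camera_model('scene')
print(atz(s,(275.5,305.5),3),atz(s,(272.5,300),3))
m,_=load('w21')
k=240/400
# wrist ring right extreme
print(atz(m,(240+337*k,120+170*k),8), 'corner',[atz(m,(240+148*k,120+208*k),z) for z in (80,90,100)])
E
```

```text
[537.4 -10.1   3. ] [517.8 -11.8   3. ]
[521.6 -10.6   8. ] corner [array([418.6, -11.1,  80. ]), array([418.5,  -8.1,  90. ]), array([418.3,  -5. , 100. ])]
```

Call:
{"method": "drive_tool", "body": {"deltas": [{"hand":1,"tx":-0.15,"ty":0,"tz":0.15,"wx":0,"wy":0,"wz":0},{"hand":1,"tx":-0.15,"ty":0,"tz":0.2,"wx":0,"wy":0,"wz":0},{"hand":1,"tx":-0.12,"ty":0,"tz":0.2,"wx":0,"wy":0,"wz":0},{"hand":1,"tx":-0.12,"ty":0,"tz":0.2,"wx":0,"wy":0,"wz":0},{"hand":1,"tx":-0.12,"ty":0,"tz":0.2,"wx":0,"wy":0,"wz":0},{"hand":1,"tx":-0.08,"ty":0,"tz":0.2,"wx":0,"wy":0,"wz":0},{"hand":1,"tx":-0.06,"ty":0,"tz":0.2,"wx":0,"wy":0,"wz":0},{"hand":1,"tx":-0.06,"ty":0,"tz":0.2,"wx":0,"wy":0,"wz":0},{"hand":1,"tx":-0.04,"ty":0,"tz":0.15,"wx":0,"wy":0,"wz":0},{"hand":1,"tx":0,"ty":0,"tz":0,"wx":0,"wy":0,"wz":0}]}}

```text
time: 23.58
tool_pos: [378.5, -16.7, 124.3]
tcp_rot: [-3.141, 0.002, 0.005]
contact_force: [0.1, 1.2, -0.3]
grip_width: 22.2
```

```bash
python3 -c "
from h import *
both('22',wb=(240,120,480,340),sb=(190,170,310,300))"
```

```text
[378.53 -16.7  124.25] [-3.14  0.    0.01] 23.5833 22.211259218457982 [ 0.13  1.17 -0.28] [-0.04 -0.05  0.01]
```

View pics/b22.png

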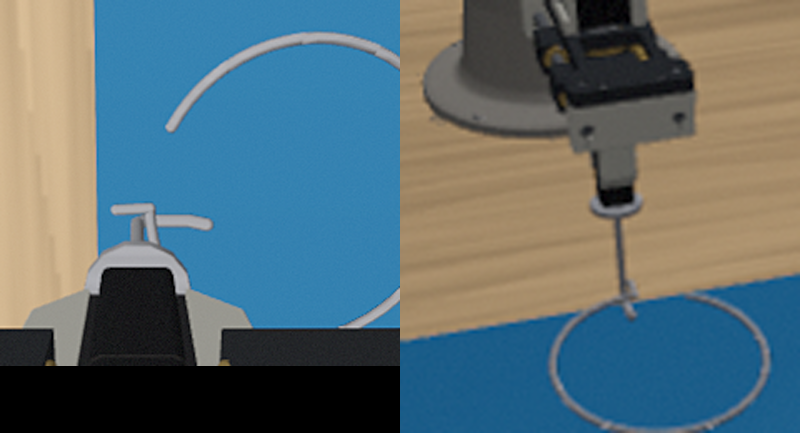

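```bash
python3 - <<'E'
from h import *
np.set_printoptions(precision=2,suppress=True)
def fr(p):
    p=np.radians(p); return np.array([np.cos(p),-np.sin(p)]),np.array([-np.sin(p),-np.cos(p)])
tcp=np.array([378.5,115.0]) # after lowering 9.25 -> hook 7.7
pts=[(3,107.3),(25,107.3),(32,102.3)]
tot=tcp.copy()
for i in range(1,8):
    ph=5*i; X,Z=fr(ph)
    low=min((a*X+b*Z)[1] for a,b in pts); tz=7.7-low
    px=407-19*i/7; tx=px-(28.5*X+104*Z)[0]
    n=np.array([tx,tz]); X0,Z0=fr(5*(i-1)); d=n-tot
    print(i,ph,n,'tool d/40:',np.array([d@X0,d@Z0])/40); tot=n
E
```

```text
1 5 [384.96 116.77] tool d/40: [ 0.16 -0.04]
2 10 [391.56 117.71] tool d/40: [ 0.16 -0.04]
3 15 [398.25 117.81] tool d/40: [ 0.16 -0.03]
4 20 [404.93 117.08] tool d/40: [ 0.17 -0.03]
5 25 [411.55 115.51] tool d/40: [ 0.17 -0.02]
6 30 [418.03 113.12] tool d/40: [ 0.17 -0.01]
7 35 [424.31 109.93] tool d/40: [ 0.18 -0.01]
```

Call:
{"method": "drive_tool", "body": {"deltas": [{"hand":1,"tx":0,"ty":0,"tz":0.1,"wx":0,"wy":0,"wz":0},{"hand":1,"tx":0,"ty":0,"tz":0.1,"wx":0,"wy":0,"wz":0},{"hand":1,"tx":0,"ty":0,"tz":0.03,"wx":0,"wy":0,"wz":0},{"hand":1,"tx":0,"ty":0,"tz":0,"wx":0,"wy":0,"wz":0},{"hand":1,"tx":0.16,"ty":0,"tz":-0.04,"wx":0,"wy":-1,"wz":0},{"hand":1,"tx":0.16,"ty":0,"tz":-0.04,"wx":0,"wy":-1,"wz":0},{"hand":1,"tx":0.16,"ty":0,"tz":-0.03,"wx":0,"wy":-1,"wz":0},{"hand":1,"tx":0,"ty":0,"tz":0,"wx":0,"wy":0,"wz":0}]}}

```text
time: 24.35
tool_pos: [402.0, -17.1, 118.1]
tcp_rot: [3.141, 0.263, 0.005]
contact_force: [1.3, -0.7, -1.7]
grip_width: 21.8
```

```bash
python3 -c "
from h import *
both('23',wb=(240,120,480,340),sb=(190,170,310,300))"
```

```text
[401.97 -17.15 118.06] [3.14 0.26 0.01] 24.35 21.810936741456743 [ 1.27 -0.68 -1.69] [ 0.05 -0.35 -0.01]
```

View pics/b23.png

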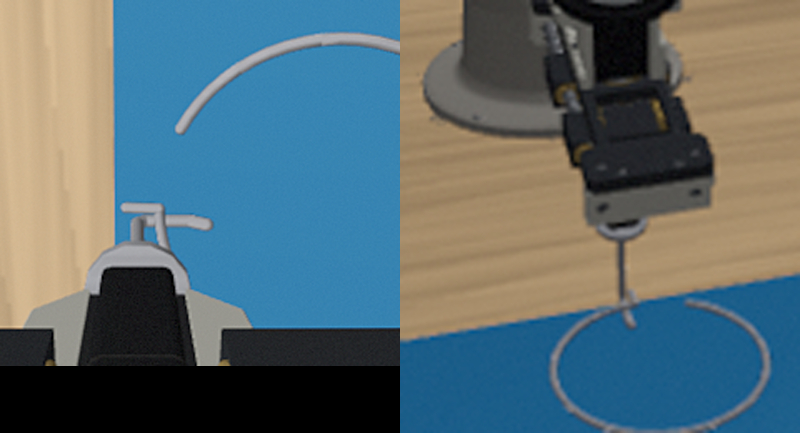

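Call:
{"method": "drive_tool", "body": {"deltas": [{"hand":1,"tx":0.08,"ty":0,"tz":-0.03,"wx":0,"wy":-1,"wz":0},{"hand":1,"tx":0.15,"ty":0,"tz":-0.02,"wx":0,"wy":-1,"wz":0},{"hand":1,"tx":0.17,"ty":0,"tz":-0.02,"wx":0,"wy":-1,"wz":0},{"hand":1,"tx":0.17,"ty":0,"tz":-0.02,"wx":0,"wy":-1,"wz":0},{"hand":1,"tx":0,"ty":0,"tz":0,"wx":0,"wy":0,"wz":0},{"hand":1,"tx":0,"ty":0,"tz":0,"wx":0,"wy":0,"wz":0}]}}

```text
time: 24.95
tool_pos: [420.2, -16.5, 111.9]
tcp_rot: [-3.141, 0.611, 0.006]
contact_force: [0.0, -0.2, -0.4]
grip_width: 22.0
```

```bash
python3 -c "
from h import *
both('24',wb=(240,120,480,340),sb=(190,170,310,300))"
```

```text
[420.24 -16.53 111.89] [-3.14  0.61  0.01] 24.95 22.038340684482066 [ 0.04 -0.22 -0.37] [ 0.   -0.51  0.02]
```

View pics/b24.png

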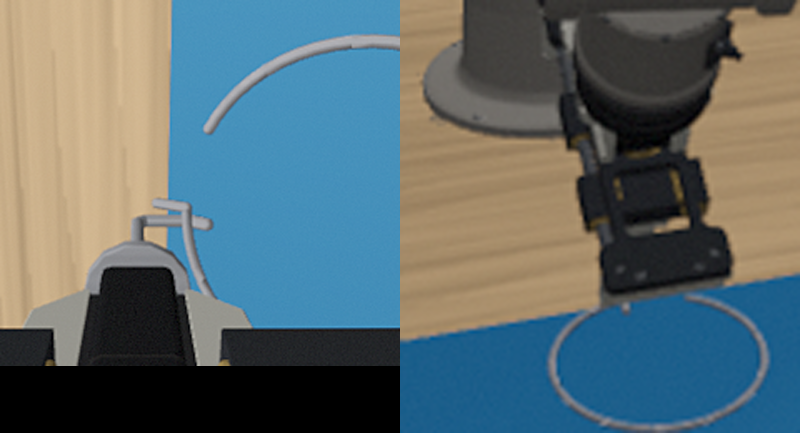

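Call:
{"method": "drive_tool", "body": {"deltas": [{"hand":1,"tx":-0.1,"ty":0,"tz":0.07,"wx":0,"wy":0,"wz":0},{"hand":1,"tx":-0.1,"ty":0,"tz":0.07,"wx":0,"wy":0,"wz":0},{"hand":1,"tx":-0.1,"ty":0,"tz":0.07,"wx":0,"wy":0,"wz":0},{"hand":1,"tx":-0.1,"ty":0,"tz":0.07,"wx":0,"wy":0,"wz":0},{"hand":1,"tx":-0.1,"ty":0,"tz":0.07,"wx":0,"wy":0,"wz":0},{"hand":1,"tx":-0.1,"ty":0,"tz":0.07,"wx":0,"wy":0,"wz":0},{"hand":1,"tx":-0.1,"ty":0,"tz":0.07,"wx":0,"wy":0,"wz":0},{"hand":1,"tx":0,"ty":0,"tz":0,"wx":0,"wy":0,"wz":0}]}}

```text
time: 25.72
tool_pos: [385.7, -16.7, 112.9]
tcp_rot: [-3.142, 0.612, 0.005]
contact_force: [-0.0, -0.6, -1.0]
grip_width: 21.7
```

```bash
python3 -c "
from h import *
both('25',wb=(240,120,480,340),sb=(190,170,310,300))"
```

```text
[385.71 -16.74 112.91] [-3.14  0.61  0.01] 25.7167 21.722520929084077 [-0.02 -0.61 -1.04] [-0.05 -0.51 -0.01]
```

View pics/b25.png

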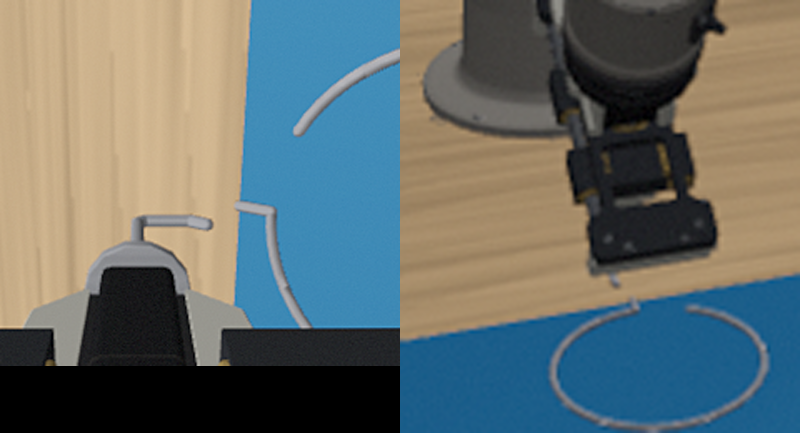

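Call:
{"method": "drive_tool", "body": {"deltas": [{"hand":1,"tx":-0.2,"ty":0,"tz":-0.3,"wx":0,"wy":0,"wz":0},{"hand":1,"tx":-0.29,"ty":0,"tz":-0.41,"wx":0,"wy":0,"wz":0},{"hand":1,"tx":-0.29,"ty":0,"tz":-0.41,"wx":0,"wy":0,"wz":0},{"hand":1,"tx":-0.29,"ty":0,"tz":-0.41,"wx":0,"wy":0,"wz":0},{"hand":1,"tx":-0.29,"ty":0,"tz":-0.41,"wx":0,"wy":0,"wz":0},{"hand":1,"tx":-0.29,"ty":0,"tz":-0.41,"wx":0,"wy":0,"wz":0},{"hand":1,"tx":0,"ty":0,"tz":0,"wx":0,"wy":1,"wz":0},{"hand":1,"tx":0,"ty":0,"tz":0,"wx":0,"wy":1,"wz":0},{"hand":1,"tx":0,"ty":0,"tz":0,"wx":0,"wy":1,"wz":0},{"hand":1,"tx":0,"ty":0,"tz":0,"wx":0,"wy":1,"wz":0},{"hand":1,"tx":0,"ty":0,"tz":0,"wx":0,"wy":1,"wz":0},{"hand":1,"tx":0,"ty":0,"tz":0,"wx":0,"wy":1,"wz":0},{"hand":1,"tx":0,"ty":0,"tz":0,"wx":0,"wy":1,"wz":0},{"hand":1,"tx":0,"ty":0,"tz":0,"wx":0,"wy":0,"wz":0},{"hand":1,"tx":0,"ty":0,"tz":0,"wx":0,"wy":0,"wz":0}]}}

```text
time: 27.07
tool_pos: [386.1, -16.9, 228.2]
tcp_rot: [3.141, 0.001, 0.005]
contact_force: [-0.2, 0.7, -0.7]
grip_width: 22.0
```

```bash
python3 -c "
from h import *
both('26',wb=(200,0,440,340),sb=(190,130,330,300))"
```

```text
[386.1  -16.86 228.17] [3.14 0.   0.  ] 27.0667 22.004087413985655 [-0.23  0.71 -0.74] [-0.   -0.14 -0.03]
```

View pics/b26.png

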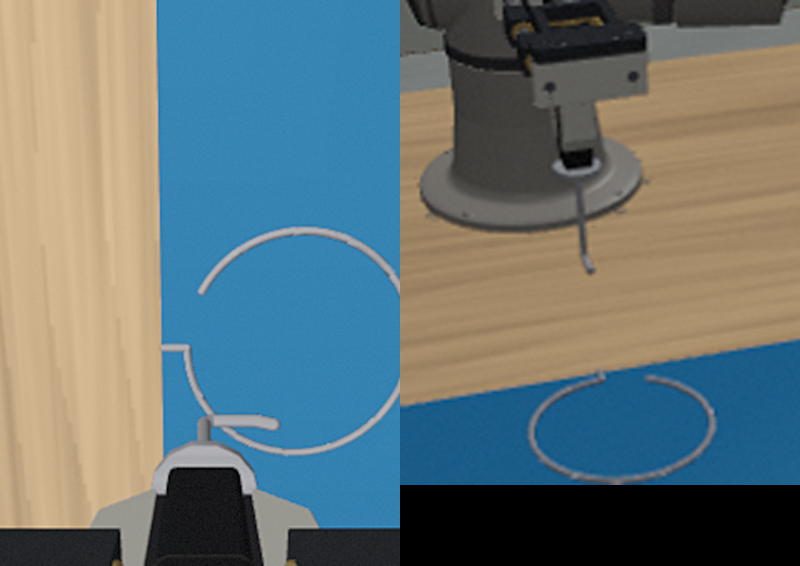

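Call:
{"method": "drive_tool", "body": {"deltas": [{"hand":1,"tx":0.29,"ty":-0.55,"tz":-0.03,"wx":0,"wy":0,"wz":0},{"hand":1,"tx":0.29,"ty":-0.55,"tz":-0.03,"wx":0,"wy":0,"wz":0},{"hand":1,"tx":0.29,"ty":-0.55,"tz":-0.03,"wx":0,"wy":0,"wz":0},{"hand":1,"tx":0.29,"ty":-0.55,"tz":-0.03,"wx":0,"wy":0,"wz":0},{"hand":1,"tx":0.29,"ty":-0.55,"tz":-0.03,"wx":0,"wy":0,"wz":0},{"hand":1,"tx":0.29,"ty":-0.55,"tz":-0.03,"wx":0,"wy":0,"wz":0},{"hand":1,"tx":0.29,"ty":-0.55,"tz":-0.03,"wx":0,"wy":0,"wz":0},{"hand":1,"tx":0.29,"ty":-0.55,"tz":-0.03,"wx":0,"wy":0,"wz":0},{"hand":1,"tx":0.29,"ty":-0.55,"tz":-0.03,"wx":0,"wy":0,"wz":0},{"hand":1,"tx":0.29,"ty":-0.55,"tz":-0.03,"wx":0,"wy":0,"wz":0},{"hand":1,"tx":0.29,"ty":-0.55,"tz":-0.03,"wx":0,"wy":0,"wz":0},{"hand":1,"tx":0.29,"ty":-0.55,"tz":-0.03,"wx":0,"wy":0,"wz":0},{"hand":1,"tx":0.29,"ty":-0.55,"tz":0,"wx":0,"wy":0,"wz":0},{"hand":1,"tx":0.29,"ty":-0.4,"tz":0,"wx":0,"wy":0,"wz":0},{"hand":1,"tx":0,"ty":0,"tz":0,"wx":0,"wy":0,"wz":-0.66},{"hand":1,"tx":0,"ty":0,"tz":0,"wx":0,"wy":0,"wz":-0.7},{"hand":1,"tx":0,"ty":0,"tz":0,"wx":0,"wy":0,"wz":0},{"hand":1,"tx":0,"ty":0,"tz":0,"wx":0,"wy":0,"wz":0},{"hand":1,"tx":0,"ty":0,"tz":0,"wx":0,"wy":0,"wz":0}]}}

```text
time: 28.75
tool_pos: [547.5, 286.1, 241.3]
tcp_rot: [3.141, 0.001, 0.122]
contact_force: [1.0, 0.1, -0.2]
grip_width: 22.0
```

```bash
python3 -c "
from h import *
both('27',wb=(220,60,440,340),sb=(360,80,520,300))
o=get_obs();print(o['tool_pos'],o['dq'])"
```

```text
[547.54 286.12 241.31] [3.14 0.   0.12] 28.75 22.012983180905515 [ 1.02  0.1  -0.25] [-0.03 -0.1  -0.01]
[547.47 285.96 241.81] [-0.   -0.01  0.   -0.   -0.   -0.01]
```

View pics/b27.png

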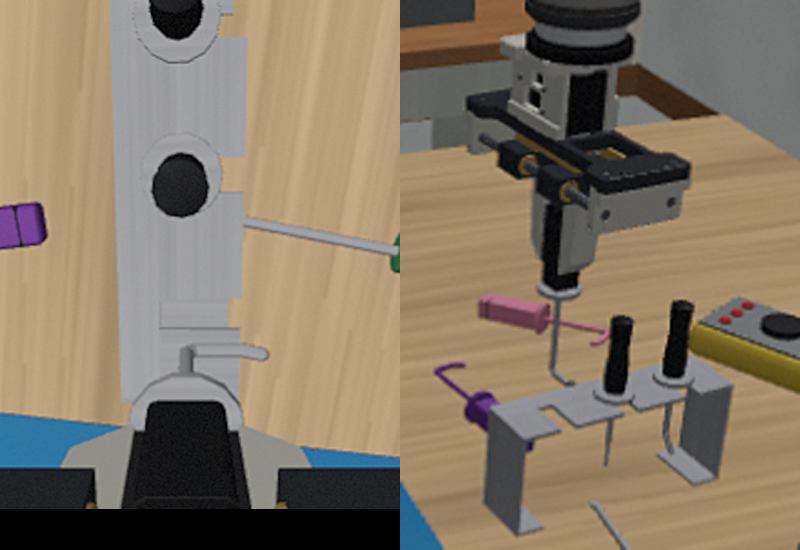

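Call:
{"method": "drive_tool", "body": {"deltas": [{"hand":1,"tx":0,"ty":-0.1,"tz":0.2,"wx":0,"wy":0,"wz":0},{"hand":1,"tx":0,"ty":0,"tz":0.3,"wx":0,"wy":0,"wz":0},{"hand":1,"tx":0,"ty":0,"tz":0.2,"wx":0,"wy":0,"wz":0},{"hand":1,"tx":0,"ty":0,"tz":0,"wx":0,"wy":0,"wz":0},{"hand":1,"tx":0,"ty":0,"tz":0,"wx":0,"wy":0,"wz":0}]}}

```text
time: 29.27
tool_pos: [546.6, 289.9, 213.4]
tcp_rot: [3.141, 0.001, 0.124]
contact_force: [-0.1, 0.1, -0.3]
grip_width: 21.7
```

```bash
python3 -c "
from h import *
both('28',wb=(280,170,380,290),sb=(380,130,500,280))
m=camera_model('wrist')
P=[[546.1+t*.9925+7*s*-.1227,289.2+t*.1227+7*s*.9925,95] for t in(-9,0,27) for s in (-1,1)]
print((proj(m,P)-[280,170])*4)
"
```

```text
[546.57 289.95 213.42] [3.14 0.   0.12] 29.2667 21.735301695704262 [-0.11  0.11 -0.34] [-0.02 -0.12 -0.02]
[[106.03 352.95]
 [105.17 280.66]
 [154.37 352.99]
 [154.25 280.71]
 [299.36 353.11]
 [301.48 280.85]]
```

View pics/b28.png

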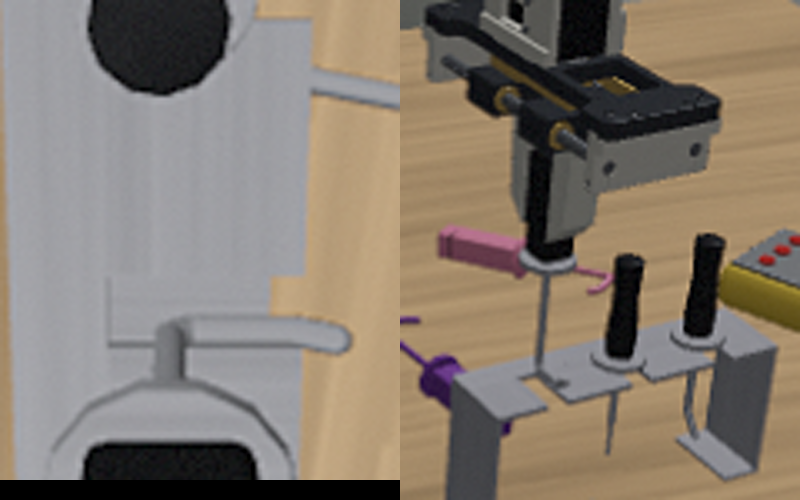

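Call:
{"method": "drive_tool", "body": {"deltas": [{"hand":1,"tx":0,"ty":0,"tz":0.2,"wx":0,"wy":0,"wz":0},{"hand":1,"tx":0,"ty":0,"tz":0.25,"wx":0,"wy":0,"wz":0},{"hand":1,"tx":0,"ty":0,"tz":0.25,"wx":0,"wy":0,"wz":0},{"hand":1,"tx":0,"ty":0,"tz":0.25,"wx":0,"wy":0,"wz":0},{"hand":1,"tx":0,"ty":0,"tz":0.25,"wx":0,"wy":0,"wz":0},{"hand":1,"tx":0,"ty":0,"tz":0.25,"wx":0,"wy":0,"wz":0},{"hand":1,"tx":0,"ty":0,"tz":0.25,"wx":0,"wy":0,"wz":0},{"hand":1,"tx":0,"ty":0,"tz":0.15,"wx":0,"wy":0,"wz":0},{"hand":1,"tx":0,"ty":0,"tz":0.1,"wx":0,"wy":0,"wz":0},{"hand":1,"tx":0,"ty":0,"tz":0,"wx":0,"wy":0,"wz":0},{"hand":1,"tx":0,"ty":0,"tz":0,"wx":0,"wy":0,"wz":0}]}}

```text
time: 30.28
tool_pos: [547.0, 290.1, 136.1]
tcp_rot: [-3.142, -0.0, 0.124]
contact_force: [-0.1, -0.4, -1.1]
grip_width: 21.8
```

```bash
python3 -c "
from h import *
both('29',wb=(240,170,380,310),sb=(380,130,500,280))"
```

```text
[547.02 290.1  136.11] [-3.14 -0.    0.12] 30.2833 21.7853265282894 [-0.12 -0.4  -1.15] [-0.04 -0.1  -0.01]
```

View pics/b29.png

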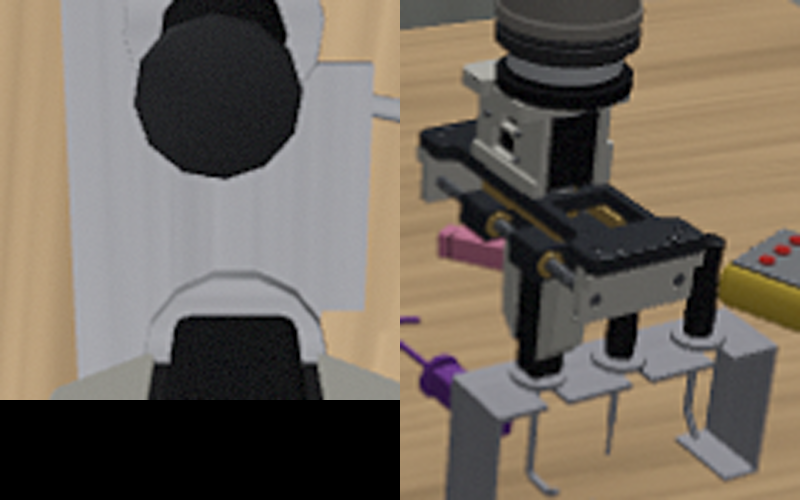

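Call:
{"method": "drive_tool", "body": {"deltas": [{"hand":1,"tx":0,"ty":0,"tz":0.05,"wx":0,"wy":0,"wz":0},{"hand":1,"tx":0,"ty":0,"tz":0.04,"wx":0,"wy":0,"wz":0},{"hand":1,"tx":0,"ty":0,"tz":0,"wx":0,"wy":0,"wz":0},{"hand":1,"tx":0,"ty":0,"tz":0,"wx":0,"wy":0,"wz":0}]}}

```text
time: 30.72
tool_pos: [546.8, 290.0, 132.4]
tcp_rot: [3.141, -0.0, 0.124]
contact_force: [-0.1, -0.1, -1.0]
grip_width: 21.9
```

Call:
{"method": "drive_tool", "body": {"deltas": [{"hand":0.4,"tx":0,"ty":0,"tz":0,"wx":0,"wy":0,"wz":0},{"hand":0,"tx":0,"ty":0,"tz":0,"wx":0,"wy":0,"wz":0},{"hand":-1,"tx":0,"ty":0,"tz":0,"wx":0,"wy":0,"wz":0},{"hand":-1,"tx":0,"ty":0,"tz":0,"wx":0,"wy":0,"wz":0},{"hand":-1,"tx":0,"ty":0,"tz":0,"wx":0,"wy":0,"wz":0},{"hand":-1,"tx":0,"ty":0,"tz":0,"wx":0,"wy":0,"wz":0},{"hand":-1,"tx":0,"ty":0,"tz":0,"wx":0,"wy":0,"wz":0},{"hand":-1,"tx":0,"ty":0,"tz":0,"wx":0,"wy":0,"wz":0},{"hand":-1,"tx":0,"ty":0,"tz":0,"wx":0,"wy":0,"wz":0},{"hand":-1,"tx":0,"ty":0,"tz":0,"wx":0,"wy":0,"wz":0},{"hand":-1,"tx":0,"ty":0,"tz":0,"wx":0,"wy":0,"wz":0},{"hand":-1,"tx":0,"ty":0,"tz":0,"wx":0,"wy":0,"wz":0}]}}

```text
time: 31.72
tool_pos: [546.8, 290.0, 132.4]
tcp_rot: [3.141, 0.0, 0.124]
contact_force: [0.2, 0.8, 0.5]
grip_width: 91.2
```

```bash
python3 -c "
from h import *
both('30',wb=(200,170,440,410),sb=(380,130,500,280))"
```

```text
[546.85 290.03 132.4 ] [3.14 0.   0.12] 31.7167 91.15470711923841 [0.22 0.81 0.45] [ 0.02 -0.09 -0.01]
```

View pics/b30.png

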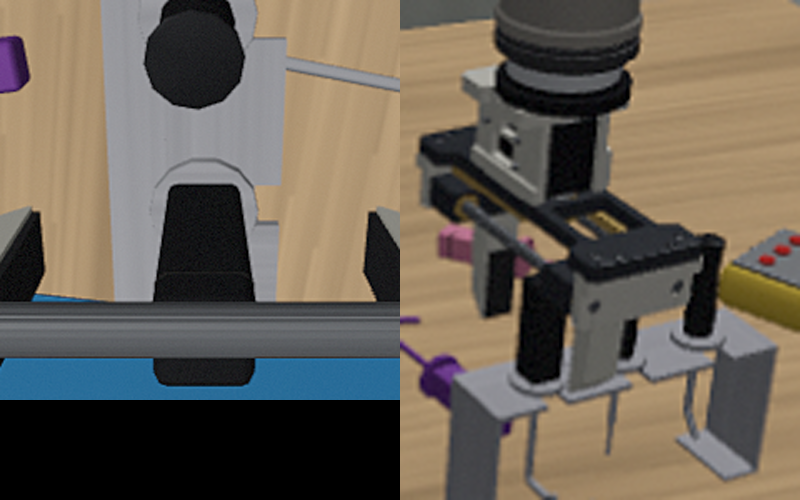

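Pick hangs upright, released. Retreat straight up, then aside so the cameras see the ring.

Call:
{"method": "drive_tool", "body": {"deltas": [{"hand":-1,"tx":0,"ty":0,"tz":-0.2,"wx":0,"wy":0,"wz":0},{"hand":-1,"tx":0,"ty":0,"tz":-0.4,"wx":0,"wy":0,"wz":0},{"hand":-1,"tx":0,"ty":0,"tz":-0.6,"wx":0,"wy":0,"wz":0},{"hand":-1,"tx":0,"ty":0,"tz":-0.6,"wx":0,"wy":0,"wz":0},{"hand":-1,"tx":0,"ty":0,"tz":-0.6,"wx":0,"wy":0,"wz":0},{"hand":-1,"tx":0,"ty":0,"tz":-0.6,"wx":0,"wy":0,"wz":0},{"hand":-1,"tx":0,"ty":0,"tz":0,"wx":0,"wy":0,"wz":0},{"hand":-1,"tx":-0.3,"ty":0.7,"tz":0,"wx":0,"wy":0,"wz":0},{"hand":-1,"tx":-0.3,"ty":0.7,"tz":0,"wx":0,"wy":0,"wz":0},{"hand":-1,"tx":-0.3,"ty":0.7,"tz":0,"wx":0,"wy":0,"wz":0},{"hand":-1,"tx":-0.3,"ty":0.7,"tz":0,"wx":0,"wy":0,"wz":0},{"hand":-1,"tx":-0.3,"ty":0.7,"tz":0,"wx":0,"wy":0,"wz":0},{"hand":-1,"tx":-0.3,"ty":0.7,"tz":0,"wx":0,"wy":0,"wz":0},{"hand":-1,"tx":-0.3,"ty":0.7,"tz":0,"wx":0,"wy":0,"wz":0},{"hand":-1,"tx":0,"ty":0,"tz":0,"wx":0,"wy":0,"wz":0},{"hand":-1,"tx":0,"ty":0,"tz":0,"wx":0,"wy":0,"wz":0}]}}

```text
time: 33.15
tool_pos: [487.6, 84.0, 252.9]
tcp_rot: [3.142, -0.001, 0.121]
contact_force: [0.2, 1.1, 0.6]
grip_width: 91.8
```

```bash
python3 -c "
from h import *
o=get_obs();print(o['tool_pos'],o['contact_force'],o['time'])
snap('scene','s31');snap('wrist','w31');snap('top','t31')
i=cv2.imread('pics/s31.png');crop(i,380,180,510,310,6,'s31c.png')
t=cv2.imread('pics/t31.png');crop(t,270,80,540,320,2.9,'t31c.png')
"
```

```text
[487.56271423  83.99932167 252.8942936 ] [0.24579822 1.13198988 0.64620767] 33.15
```

View pics/s31.png

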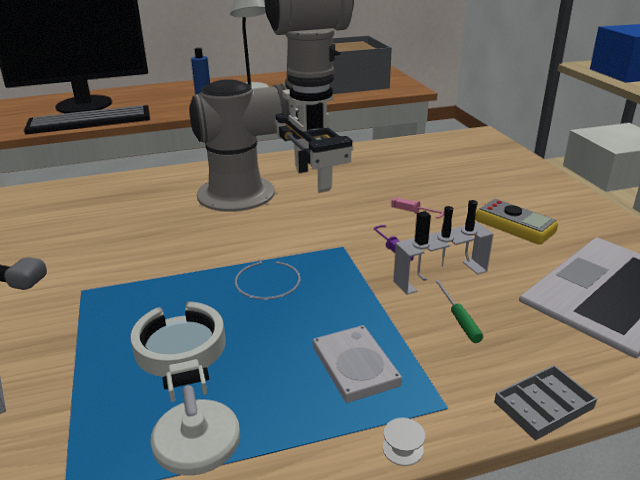

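View pics/w31.png

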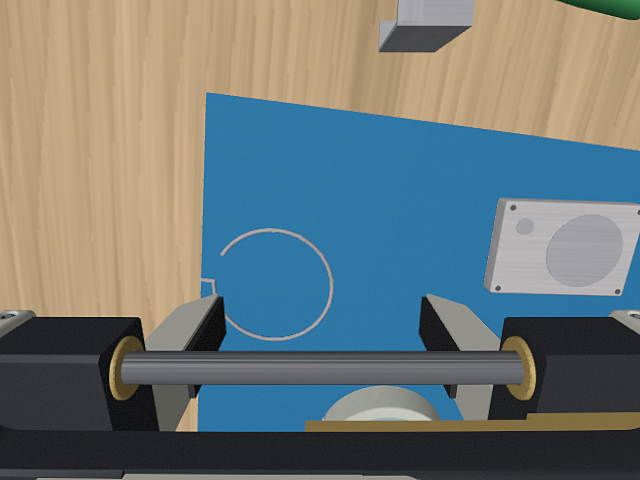

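View pics/s31c.png

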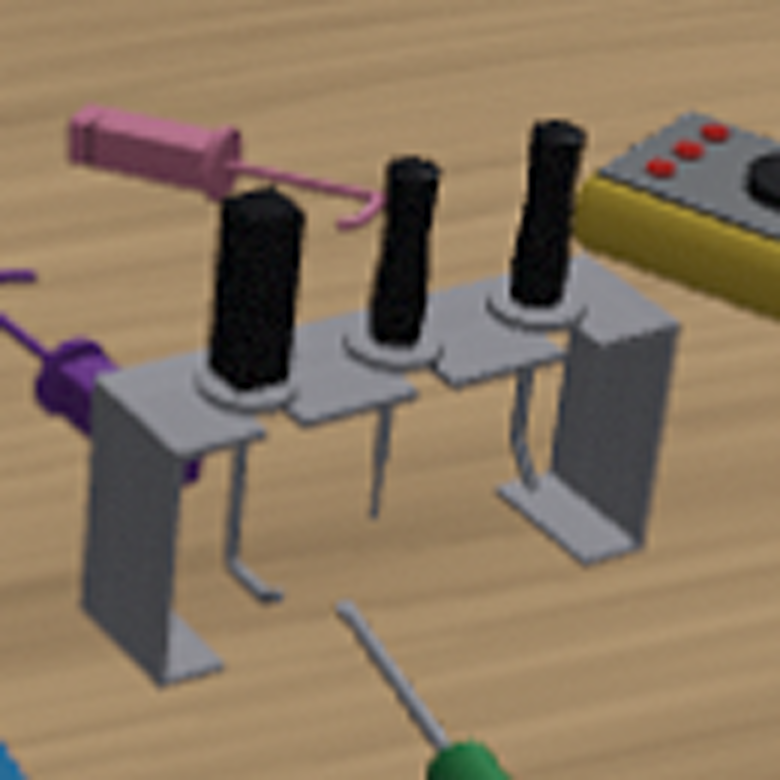

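```bash
python3 - <<'E'
from h import *
np.set_printoptions(precision=1,suppress=True)
w,_=load('w31');s,i=load('s31');w26,_=load('w26')
for n,p in dict(right=(332,285),top=(273,231),bot=(273,339),plain=(222,254),corner=(213,281),end=(202,280)).items(): print(n,atz(w,p,5.2))
k=240/400
print('plain tri',tri([(w,(222,254)),(w26,(200+201*k,292*k))]),'corner',tri([(w,(213,281.5)),(w26,(200+186*k,348*k))]))
crop(i,225,250,310,310,9,'s31r.png')
E
```

```text
right [510.9   3.6   5.2]
top [439.2  58.5   5.2]
bot [450.3 -73.9   5.2]
plain [385.5  25.4   5.2]
corner [376.7  -8.    5.2]
end [364.3  -8.3   5.2]
plain tri (array([385.5,  25.2,   4.9]), [np.float64(0.1538397830277646), np.float64(0.15383978302758605)]) corner (array([377. ,  -7.8,   6.8]), [np.float64(0.21068950816774132), np.float64(0.21068950816781168)])
```

View pics/s31r.png

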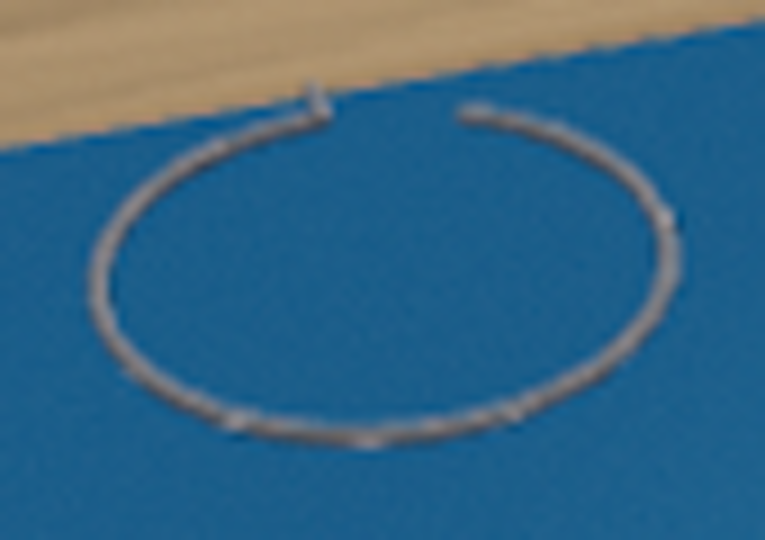

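Ring flat at z ≈ 5–7 mm, pick back in place, robot clear. Handing in.

```bash
python3 -c "
from plant import *
print(close_job())"
```

```text
the job is handed in; nothing more can be done
None
```

The ring is out of the magnifier and lying flat on the mat. The hook pick is back in its slot, and I handed the job in at about 33 s of the 69 s.

**What I did**
- I took the black square-handled hook pick from the stand and left the pink and purple look-alikes alone.
- I slid its hook under the wire in the notch with a planned gap of about 6 mm above the glass. Lifting it out took about 7.6 N at most (tool reading).
- I laid the ring down by lowering and drawing it back, tilted the pick 35° to pull the hook out, and hung the pick back up.

**Last checks**
- **Ring:** it lies on the mat beside the magnifier. From two wrist views, its plain end measured about 4.9 mm high and its bent corner about 6.8 mm, both under the 12 mm limit. I measured only those two points; the rest looks flat in the scene picture.
- **Pick:** in the scene picture it hangs upright at the same pixels as at the start.
- **Other things:** the two other picks and the screwdriver look unmoved at the same pixels as at the start. The hard disk also looks unmoved, but I compared it by eye only.
- **Robot:** the gripper is open, up and clear of everything.

**What disagreed or went off plan**
- **Early in the lift:** the pictures showed the hook drawn over the wire, although the force showed it was carrying it. It did come free with the hook.
- **While laying down:** the wire rode up the shank and the ring leaned on it for a moment before settling back onto the hook.
- **Calibration:** before I used the wrist camera, the scene and top cameras disagreed by about 8–14 mm at the stand. I relied on the wrist views there, and at the magnifier too.
- **Not measured:** I had no direct reading of the hook's force on the glass or of the ring's speed.

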